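# Fit the glass window to a soil-sample measuring cell

## Task

Drop the glass disc flat into the mouth of the measuring cell's tube and let go of it. Then put the steel retaining ring over the tube, the way up it lies, and screw it down clockwise until it is snug, so that it firmly clamps the glass and neither turns on nor rattles, and let go; do not force it so hard that the glass would crack. Leave the pot, jar and brush as they are.

Things in the scene. Friction and masses are not known exactly. Their poses are not given: they have to be found in the camera images.
- cell: fixed measuring cell: white square base 130 x 130 x 32 mm, with an upright round aluminium tube in its middle (outside 48 mm, up to 54 mm over its thread ridges), rising to 66 mm above the counter. Origin: centre of the base's underside; z up. It does not move
- cell_mouth (a point): centre of the tube's open top rim, 66 mm above the counter; the recess for the glass is 42 mm wide and 7 mm deep
- cell_seat (a point): centre of the flat seat at the bottom of that recess, 59 mm above the counter; axes as cell. The tube's outside has a right-handed three-start thread: ridges 2.5 mm thick that begin 1 mm below the rim, at 0, 120 and 240 degrees from cell's x axis, and go down clockwise (from above), 21 mm per full turn, 7 mm per third of a turn
- glass: loose clear glass disc, 40 mm across, 10 mm thick, edges bevelled 1.5 mm, 32 g, lying flat on one of the two grey pads (3 mm thick). Origin: centre of its underside, z up. Seated, it stands 3 mm above the rim
- ring: loose steel retaining ring, twelve-sided outside, 62 mm across flats (64 mm across corners), 19 mm high, about 90 g, lying right way up on the other pad. Its flats face its own x axis and every 30 degrees from it. Skirt 56 mm wide inside; 15 mm above its bottom an inward lip 4 mm thick with a 30 mm opening, which comes to press on the glass. Origin: centre of its underside, z up
- ring_top (a point): centre of the ring's top face, 19 mm above its origin. Setting down: at any yaw the lugs come to rest on the thread ridges, and 90 to 220 degrees of clockwise turning (seen from above) remain: more than one grasp. The lip meets the glass when this point is 73 mm above the counter
- pot: bystander: terracotta pot, 84 mm across, 85 mm high; origin: centre of its underside
- jar: bystander: closed sample jar, 60 mm across, 75 mm high; origin: centre of its underside
- brush: bystander: brush lying on the counter; origin: under its middle
- ring_lugs (a point): centre of the ring's lower edge, 1.5 mm above its origin, level with three inward lugs at 0, 120 and 240 degrees from its x axis (3 mm high, 7 mm long, tips on a 50 mm circle). They have 1.5 mm axial play in the thread: about 25 degrees after the lip meets the glass they bear up under the ridges and the turning moment rises steeply: snug. A moment of 0.3 to 0.6 N m is right
Not all that is in view belongs to the job. Several things look just like the ring: the one meant starts nearest to the robot's base. Several things have the shape of the glass; the one meant has the colours described above.

How it is judged:
On the way, in this order (a step that is already met when the one before it is completed fails the run):
1. the glass disc lies flat on the seat of the cell, let go (horizontal distance between glass and cell_seat below 0.003 m and z of glass in the frame of cell_seat below 0.0015 m and angle between glass's own z axis and vertical below 0.06 rad and contact force between the fingers and glass below 0.1 N), for 0.2 s.
2. the ring sits over the tube, its bottom edge below the rim (horizontal distance between ring and cell_seat below 0.005 m and z of ring in the frame of cell_seat below 0.0068 m), for 0.1 s.
At the end, for the whole second after the job is handed in: Glass flat on the seat (within 3 mm of centre, 1.5 mm of the seat, 0.06 rad); ring over it within 3 mm of centre, bottom edge at least 3.5 mm below the seat, tilt under 0.06 rad, at rest, let go, clamping the glass with more than 2.5 N (horizontal distance between each of glass, ring and cell_seat below 0.003 m and z of glass in the frame of cell_seat between -0.002 and 0.0015 m and angle between each of glass, ring's own z axis and vertical below 0.06 rad and z of ring in the frame of cell_seat below -0.0035 m and contact force between ring and glass above 2.5 N and linear speed of ring below 0.01 m/s and contact force between the fingers and ring below 0.1 N); the robot touches nothing.
It fails at once if the glass is overloaded (ring presses on it with more than 90 N) (contact force between ring and glass above 90 N).
It fails at once if a bystander is disturbed (moved more than 30 mm) (distance of any of pot, jar, brush from where it was at the start of the episode above 0.03 m).
It also fails if it takes over 72 s, if anything falls off the work surface, if the arm or the gripper's body presses on something with over 40 N, if the wrist force passes 120 N, or if a joint passes its speed limit or range.

## Robot

A 7-joint arm with a two-finger parallel gripper is mounted at the origin on the work surface. World frame = base frame: x ahead of the robot, y to its left, z up, the work surface at z = 0. Lengths are in m, angles in rad, forces in N, time in s.
With the tool pointing down it reaches from about 0.4 to 0.925 m from the base axis. Payload 4.1 kg.
Tool frame: the origin (TCP) lies midway between the tips of the shut fingers; the grasp point (between the pads) lies 19 mm behind it (ctrl.tcp_to_grasp is the distance from the TCP to the grasp point, in m); z points along the fingers, y is the direction in which the jaws open and shut (so a half turn about z gives the same grasp; the last joint's range is limited). The gripper opens to 85 mm and grips with 20 to 120 N. Pads are 22 mm wide; open, the fingers measure 114 mm over their backs; the gripper's body (76 mm by 85 mm) begins 54 mm behind the grasp point. The pads swing forward as they close: fully open they stand 13 mm farther back than shut.
Start: joints at [-1.327, 0.398, 0.045, 1.537, -0.019, 1.207, -0.051], TCP at [0.218, 0.612, 0.231] pointing down, gripper open.
Joint ranges: [-2.82, 2.82], [-0.49, 2.23], [-1.37, 1.46], [0, 2.46], [-1.36, 4.5], [0.23, 2], [-2.94, 2.94]. Speed limits (rad/s): [2.57, 2.57, 3.14, 3.14, 3.14, 3.14, 3.14].

## Interface

Orientations are given as a unit quaternion [x, y, z, w].
In Python, from bench import ctrl gives the robot as it stands.
- The arm moves only by the tool carry_out, never from a script. Its argument "series" is a list of rows, each an object of numbers: "grip": the opening, from 0 (shut) to 1 (fully open); "x", "y", "z": the shift along the tool's x, y, z in m; "wx", "wy", "wz": the turn, a rotation vector about the tool's x, y, z in degrees. In form: [{"grip": .., "x": .., "y": .., "z": .., "wx": .., "wy": .., "wz": ..}, ...]. A call has 1 to 12 rows; each row is the pose to reach, as a shift and turn from the pose measured when the call began, along the tool's axes at that moment; what a row does not reach only later rows make up. A row lasts 1/10 s, in which the tool goes at most 50 mm and 8.59 degrees, less where a joint would pass 70% of its speed; a pose out of reach is approached as far as the arm can. A call with a gripper value outside its range is refused whole. The fingers move at their own pace and stop on an object; "force" is the grip in N (left out, the last holds). Time passes only in rows, so rows that repeat a pose let the fingers close. It gives the time, the measured TCP pose, the force and the opening at its end, in the units of the state.
- ctrl.read_state(): the state, without advancing time (a new reading comes with each control period).
- ctrl.camera(name): name is "scene" or "top" or "wrist"; returns (picture, depth): 420x560x3 uint8, red, green, blue; 420x560 float32, m along the optical axis (not along the pixel's ray), 0 where there is no reading.
- ctrl.calibration(name): a dict with "fx", "fy", "cx", "cy" (pixels), "cam_to_world" (4x4, takes a point from camera to world coordinates); the wrist camera has in their place "mount" (4x4, takes a point from camera to tool coordinates, whose origin is the TCP and whose axes are the flange's). Camera axes: x right, y up, looking along -z (the intrinsics and any distortion apply to the point x, -y, -z); pixel columns grow to the right and rows downward; lengths in m; the calibration is good to about 2 mm. A picture is of the moment at which its call begins: read the wrist's pose just before it. calibration takes no time and is no camera call.
- ctrl.close_job(): hands the job in, once; it reports no verdict.
The state is a dict: "time_s": time; "joint_positions": joint angles; "qvel": joint speeds; "effort": joint torques, N m; "eef_pos": TCP position; "ee_rot": TCP orientation; "contact_force": force on the tool from outside, world axes, zero at the start; "torque": the same for the moment, N m; "opening": finger opening in m.
Only numpy, scipy, OpenCV 4.12 (cv2) and the standard library are available. Lean on these libraries where they do the work, as an engineer would, in place of code of your own. Each camera call takes 0.05 s, during which the arm holds its last target.

## Working session

There is one attempt and no reset: what is moved stays moved. The work goes in short steps, Python scripts to look and compute and a tool call to move; the robot and the scene stay as the last step left them, time stands still between calls to the robot, and variables do not carry over. Pictures are saved under pics/ and viewed, and the job is handed in when it is done.

Besides the shell and the picture viewer there is one more tool, called after ">>>" by a JSON object that holds its "method" and its "body". carry_out: Moves the arm, as the interface text tells. Its arguments: {"type":"object","properties":{"series":{"type":"array"},"force":{"type":"number"}},"required":["series"]}

```bash
ls; mkdir -p pics; python3 - <<'E'
from bench import ctrl
import cv2,numpy as np
s=ctrl.read_state();print(s)
for n in ['scene','top','wrist']:
    p,d=ctrl.camera(n);cv2.imwrite(f'pics/{n}0.png',p[:,:,::-1]);np.save(f'pics/{n}0.npy',d);print(n,ctrl.calibration(n))
E
```

```text
pics
{'time_s': 0.0, 'joint_positions': array([-1.32701134,  0.39920705,  0.04502158,  1.53788565, -0.01873491,
        1.20692488, -0.05070235]), 'qvel': array([-1.73763747e-05,  4.47796251e-05,  3.63632862e-04, -3.78679753e-04,
        1.33880403e-04,  1.06708795e-03, -9.01058752e-04]), 'effort': array([ 1.92029211e-04, -4.75136983e+01,  1.36504535e+00, -2.54211295e+01,
        1.17135482e-02,  9.51931695e-03, -9.20811203e-06]), 'eef_pos': array([0.21821778, 0.61158785, 0.23025099]), 'ee_rot': array([ 1.70501061e-01,  9.85356984e-01, -9.94364297e-04, -1.20749292e-04]), 'contact_force': array([-0.37690268,  0.37053769,  0.40630464]), 'torque': array([ 0.01202584, -0.01659396,  0.04371841]), 'opening': 0.0856431820474277}
scene {'fx': 545.3125861217721, 'fy': 545.3125861217721, 'cx': 283.00430515205375, 'cy': 211.72562926961666, 'cam_to_world': array([[-0.70559387, -0.39066886,  0.59119804,  1.20429974],
       [ 0.70850561, -0.40369824,  0.57883291,  0.63999777],
       [ 0.01253362,  0.82728808,  0.56163809,  0.69243371],
       [ 0.        ,  0.        ,  0.        ,  1.        ]])}
top {'fx': 438.35096585179593, 'fy': 438.35096585179593, 'cx': 278.9949609433208, 'cy': 210.9554582745391, 'cam_to_world': array([[ 0.02704451,  0.99619166, -0.08289006,  0.45635351],
       [-0.99962987,  0.02670623, -0.00518737, -0.00119527],
       [-0.00295393,  0.08299967,  0.9965452 ,  0.96972281],
       [ 0.        ,  0.        ,  0.        ,  1.        ]])}
wrist {'fx': 351.0969587582789, 'fy': 351.0969587582789, 'cx': 285.1526089253705, 'cy': 205.35059924198396, 'mount': array([[ 1.38610638e-03,  9.56145050e-01,  2.92890291e-01,
         7.46869768e-02],
       [ 9.99998977e-01, -1.42886117e-03, -6.79654820e-05,
        -2.23439511e-05],
       [ 3.53514703e-04,  2.92890085e-01, -9.56146052e-01,
        -1.42383502e-01],
       [ 0.00000000e+00,  0.00000000e+00,  0.00000000e+00,
         1.00000000e+00]])}
```

View pics/top0.png

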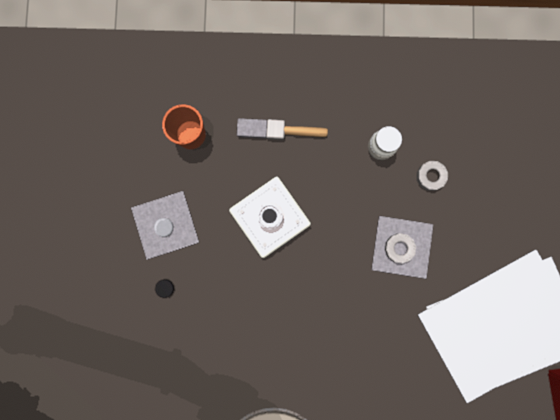

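View pics/scene0.png

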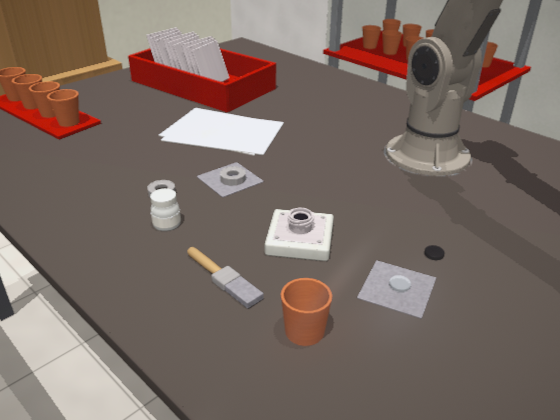

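View pics/wrist0.png

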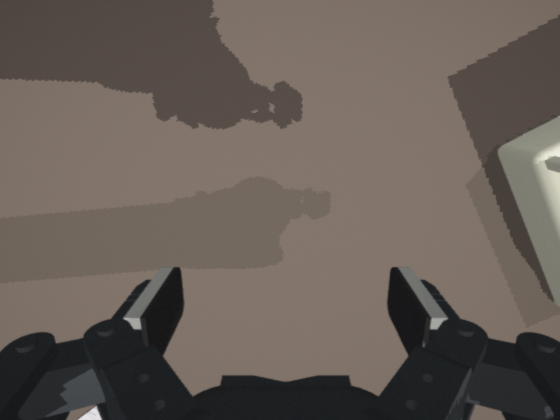

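Top view: the glass is at about (164,228) on the left pad, and the black disc at (165,289) is a decoy. The cell tube is at (269,216). The ring is at (400,248) on the right pad; the ring at (433,176) is farther away, so also a decoy. I'll measure these now.

```bash
cat > h.py <<'E'
from bench import ctrl
import numpy as np,cv2
from scipy.spatial.transform import Rotation as R
def pose(s):
    T=np.eye(4);T[:3,:3]=R.from_quat(s['ee_rot']).as_matrix();T[:3,3]=s['eef_pos'];return T
def c2w(n,s=None):
    c=ctrl.calibration(n)
    return c,(c['cam_to_world'] if n!='wrist' else pose(s)@c['mount'])
def atz(n,u,v,z,s=None):
    c,T=c2w(n,s);d=T[:3,:3]@np.array([(u-c['cx'])/c['fx'],-(v-c['cy'])/c['fy'],-1]);o=T[:3,3]
    return o+d*(z-o[2])/d[2]
def cloud(n,d,s=None):
    c,T=c2w(n,s);v,u=np.mgrid[:d.shape[0],:d.shape[1]]
    P=np.stack([(u-c['cx'])/c['fx']*d,-(v-c['cy'])/c['fy']*d,-d],-1)
    return P@T[:3,:3].T+T[:3,3]
def proj(n,p,s=None):
    c,T=c2w(n,s);q=np.linalg.inv(T)@np.r_[p,1];return c['cx']+c['fx']*q[0]/-q[2],c['cy']-c['fy']*q[1]/-q[2]
E
python3 - <<'E'
from h import *
p=cv2.imread('pics/top0.png');d=np.load('pics/top0.npy');P=cloud('top',d)
for n,u,v,z in [('glass',164,228,.013),('cell',269,216,.066),('ring',400,248,.022),('ring2',433,176,.02),('black',165,289,.01),('pot',183,124,.085),('jar',388,138,.075),('padL',165,225,.003),('padR',403,247,.003)]:
    print(n,atz('top',u,v,z).round(4),P[v,u].round(4))
crops=[p[v-40:v+40,u-40:u+40] for u,v in [(164,226),(269,216),(401,247)]]
cv2.imwrite('pics/c0.png',np.hstack([cv2.resize(c,(266,266),interpolation=cv2.INTER_CUBIC) for c in crops]))
# fits from depth: ring
for n,u,v,z0,z1 in [('ring',401,247,.016,.03),('cell',269,216,.058,.075),('glass',164,228,.008,.03)]:
    Q=P[v-28:v+28,u-28:u+28].reshape(-1,3);m=(Q[:,2]>z0)&(Q[:,2]<z1);q=Q[m]
    print(n,m.sum(),q.mean(0).round(4) if m.sum() else '',(q.min(0).round(4),q.max(0).round(4)) if m.sum() else '')
E
```

```text
glass [0.4918 0.2539 0.013 ] [0.4918 0.2536 0.0142]
cell [0.5205 0.0239 0.066 ] [0.5209 0.024  0.0611]
ring [ 0.4622 -0.2588  0.022 ] [ 0.4623 -0.2636  0.0042]
ring2 [ 0.621  -0.3308  0.02  ] [ 0.6238 -0.3362  0.0043]
black [0.36   0.2461 0.01  ] [0.3599 0.2461 0.0098]
pot [0.7044 0.206  0.085 ] [0.7266 0.2246 0.0058]
jar [ 0.6887 -0.2186  0.075 ] [ 0.6892 -0.219   0.0731]
padL [0.4989 0.2547 0.003 ] [0.4984 0.2516 0.0147]
padR [ 0.4647 -0.2705  0.003 ] [ 0.4647 -0.2707  0.0023]
ring 539 [ 0.4635 -0.2586  0.0222] (array([ 0.4323, -0.2913,  0.0162]), array([ 0.4945, -0.2271,  0.0265]))
cell 489 [0.5231 0.0252 0.0623] (array([ 0.496, -0.001,  0.058]), array([0.5499, 0.0511, 0.0695]))
glass 287 [0.4955 0.2565 0.0135] (array([0.4322, 0.2062, 0.008 ]), array([0.5549, 0.3173, 0.0189]))
```

View pics/c0.png

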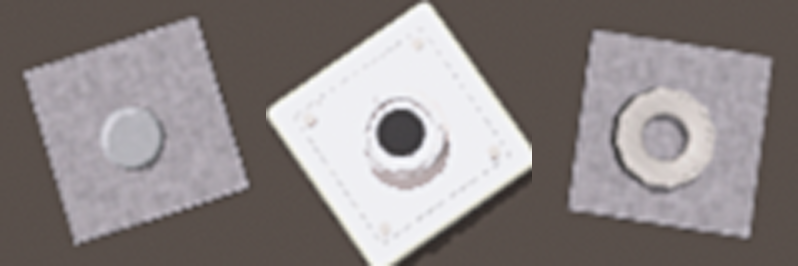

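Glass is at about (0.493, 0.254), the cell at (0.521, 0.024) and the ring at (0.462, -0.258), which agrees with the depth data. Next I go above the glass for a closer look.

```bash
cat >> h.py <<'E'
def delta(x,y,z,yaw=None):
    """tool-frame shift to world TCP; yaw = desired world azimuth(deg) of tool y axis (mod 180), tool exactly down"""
    s=ctrl.read_state();T=pose(s);d=T[:3,:3].T@(np.array([x,y,z])-s['eef_pos'])
    print('shift mm',(d*1000).round(1),'yaw_y',np.degrees(np.arctan2(T[1,1],T[0,1])).round(2),'tilt zaxis',T[:3,2].round(4),'j',s['joint_positions'].round(3))
    if yaw is not None:
        a=np.radians(yaw);yv=np.array([np.cos(a),np.sin(a),0]);
        if yv@T[:3,1]<0: yv=-yv
        zv=np.array([0,0,-1.]);G=np.stack([np.cross(yv,zv),yv,zv],1)
        print('rotvec deg',np.degrees(R.from_matrix(T[:3,:3].T@G).as_rotvec()).round(2))
def st():
    s=ctrl.read_state();print('t',round(s['time_s'],2),'p',s['eef_pos'].round(4),'F',s['contact_force'].round(1),'M',s['torque'].round(3),'op',round(s['opening'],4),'j',s['joint_positions'].round(3));return s
E
python3 -c "
from h import *
delta(0.4935,0.2545,0.16,70)
print([ (c['mount']) for c in []])"
```

```text
shift mm [-379.2 -243.9   70.9] yaw_y 70.37 tilt zaxis [-4.0e-04 -1.4e-03 -1.0e+00] j [-1.327  0.399  0.045  1.538 -0.019  1.207 -0.051]
rotvec deg [-0.09  0.01  0.37]
[]
```

>>> {"method": "carry_out", "body": {"series": [{"x":-0.3792,"y":-0.2439,"z":0.02,"grip":1},{"x":-0.3792,"y":-0.2439,"z":0.02},{"x":-0.3792,"y":-0.2439,"z":0.04},{"x":-0.3792,"y":-0.2439,"z":0.06},{"x":-0.3792,"y":-0.2439,"z":0.0709},{"x":-0.3792,"y":-0.2439,"z":0.0709},{"x":-0.3792,"y":-0.2439,"z":0.0709},{"x":-0.3792,"y":-0.2439,"z":0.0709},{"x":-0.3792,"y":-0.2439,"z":0.0709},{"x":-0.3792,"y":-0.2439,"z":0.0709},{"x":-0.3792,"y":-0.2439,"z":0.0709},{"x":-0.3792,"y":-0.2439,"z":0.0709}]}}

```text
schema error: expected keys grip, x, y, z, wx, wy, wz
```

```bash
python3 - <<'E'
from h import *
s=st();p,d=ctrl.camera('wrist');cv2.imwrite('pics/w1.png',p[:,:,::-1]);np.save('pics/w1.npy',d)
print(proj('wrist',[.4935,.2545,.013],s))
E
```

```text
t 0.15 p [0.2183 0.6117 0.2305] F [ 0.6 -0.2  0.2] M [ 0.029 -0.026 -0.012] op 0.0853 j [-1.327  0.399  0.045  1.538 -0.019  1.207 -0.051]
(np.float64(105.60719253354367), np.float64(446.63854423056466))
```

View pics/w1.png

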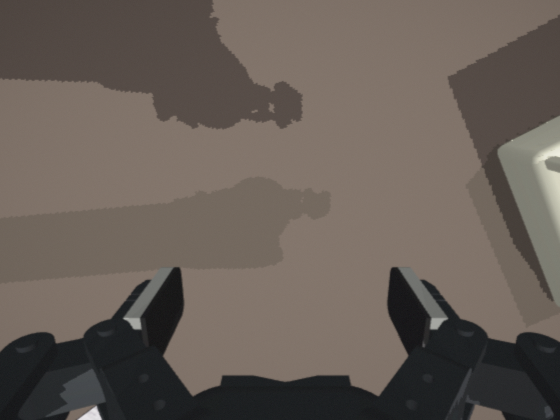

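Every row needs all seven keys. Nothing moved; sending it again.

>>> {"method": "carry_out", "body": {"series": [{"grip":1,"x":-0.3792,"y":-0.2439,"z":0.02,"wx":0,"wy":0,"wz":0},{"grip":1,"x":-0.3792,"y":-0.2439,"z":0.02,"wx":0,"wy":0,"wz":0},{"grip":1,"x":-0.3792,"y":-0.2439,"z":0.04,"wx":0,"wy":0,"wz":0},{"grip":1,"x":-0.3792,"y":-0.2439,"z":0.06,"wx":0,"wy":0,"wz":0},{"grip":1,"x":-0.3792,"y":-0.2439,"z":0.0709,"wx":0,"wy":0,"wz":0},{"grip":1,"x":-0.3792,"y":-0.2439,"z":0.0709,"wx":0,"wy":0,"wz":0},{"grip":1,"x":-0.3792,"y":-0.2439,"z":0.0709,"wx":0,"wy":0,"wz":0},{"grip":1,"x":-0.3792,"y":-0.2439,"z":0.0709,"wx":0,"wy":0,"wz":0},{"grip":1,"x":-0.3792,"y":-0.2439,"z":0.0709,"wx":0,"wy":0,"wz":0},{"grip":1,"x":-0.3792,"y":-0.2439,"z":0.0709,"wx":0,"wy":0,"wz":0},{"grip":1,"x":-0.3792,"y":-0.2439,"z":0.0709,"wx":0,"wy":0,"wz":0},{"grip":1,"x":-0.3792,"y":-0.2439,"z":0.0709,"wx":0,"wy":0,"wz":0}]}}

```text
time_s: 1.4
eef_pos: [0.4928, 0.256, 0.1601]
ee_rot: [0.17, 0.985, -0.0, -0.0]
contact_force: [1.0, 0.5, 0.2]
opening: 0.0856
```

```bash
python3 - <<'E'
from h import *
s=st();p,d=ctrl.camera('wrist');cv2.imwrite('pics/w2.png',p[:,:,::-1]);np.save('pics/w2.npy',d)
print(proj('wrist',[.4935,.2545,.013],s))
E
```

```text
t 1.4 p [0.4928 0.256  0.1601] F [1.  0.5 0.2] M [ 0.044  0.026 -0.016] op 0.0856 j [-0.755  0.304  0.242  1.852 -0.086  0.996  0.752]
(np.float64(283.876810057201), np.float64(191.14232554091012))
```

View pics/w2.png

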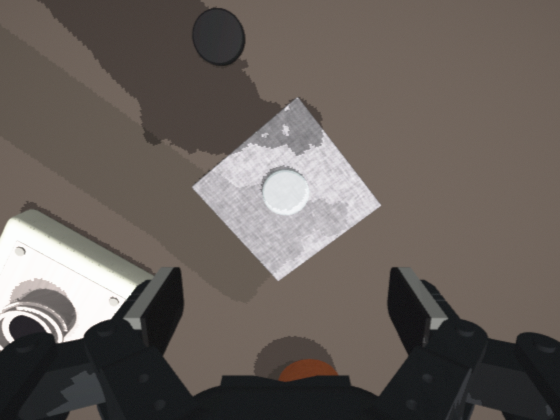

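```bash
python3 - <<'E'
from h import *
s=ctrl.read_state();p=cv2.imread('pics/w2.png')
cv2.imwrite('pics/c2.png',cv2.resize(p[155:230,245:325],(800,750)[:2],interpolation=cv2.INTER_CUBIC)[:600])
print(atz('wrist',285.5,191.5,.013,s),atz('wrist',286.5,190.5,.0115,s))
E
```

```text
[0.49407074 0.25642589 0.013     ] [0.49389262 0.2573966  0.0115    ]
```

View pics/c2.png

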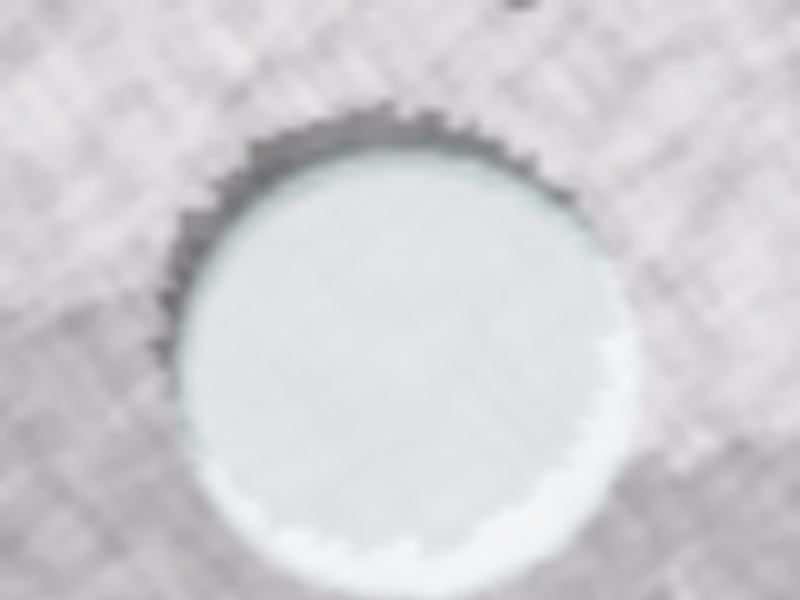

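```bash
python3 - <<'E'
from h import *
s=ctrl.read_state();a=atz('wrist',285.7,192,.010,s);print(a)
delta(a[0],a[1],0.03,70.4);delta(a[0],a[1],0.001,70.4)
E
```

```text
[0.4952924  0.25618026 0.01      ]
shift mm [ -2.9   0.4 130.2] yaw_y 70.53 tilt zaxis [-7.e-04  0.e+00 -1.e+00] j [-0.756  0.304  0.241  1.852 -0.086  0.996  0.752]
rotvec deg [-0.01 -0.04  0.13]
shift mm [ -2.9   0.5 159.2] yaw_y 70.53 tilt zaxis [-7.e-04  0.e+00 -1.e+00] j [-0.756  0.304  0.241  1.852 -0.086  0.996  0.752]
rotvec deg [-0.01 -0.04  0.13]
```

>>> {"method": "carry_out", "body": {"series": [{"grip":0.75,"x":-0.002,"y":0.0005,"z":0.05,"wx":0,"wy":0,"wz":0},{"grip":0.75,"x":-0.002,"y":0.0005,"z":0.1,"wx":0,"wy":0,"wz":0},{"grip":0.75,"x":-0.002,"y":0.0005,"z":0.13,"wx":0,"wy":0,"wz":0},{"grip":0.75,"x":-0.002,"y":0.0005,"z":0.145,"wx":0,"wy":0,"wz":0},{"grip":0.75,"x":-0.002,"y":0.0005,"z":0.154,"wx":0,"wy":0,"wz":0},{"grip":0.75,"x":-0.002,"y":0.0005,"z":0.1585,"wx":0,"wy":0,"wz":0},{"grip":0.75,"x":-0.002,"y":0.0005,"z":0.1592,"wx":0,"wy":0,"wz":0},{"grip":0.75,"x":-0.002,"y":0.0005,"z":0.1592,"wx":0,"wy":0,"wz":0}], "force": 25}}

```text
time_s: 2.25
eef_pos: [0.4954, 0.2572, 0.0023]
ee_rot: [0.169, 0.986, 0.001, 0.001]
contact_force: [-0.3, -0.2, 0.1]
opening: 0.0641
```

```bash
python3 - <<'E'
from h import *
s=st();p,d=ctrl.camera('wrist');cv2.imwrite('pics/w3.png',p[:,:,::-1]);np.save('pics/w3.npy',d)
E
```

```text
t 2.25 p [0.4954 0.2572 0.0023] F [-0.3 -0.2  0.1] M [-0.024 -0.005 -0.028] op 0.0641 j [-0.711  0.525  0.196  1.955 -0.158  0.675  0.814]
```

View pics/w3.png

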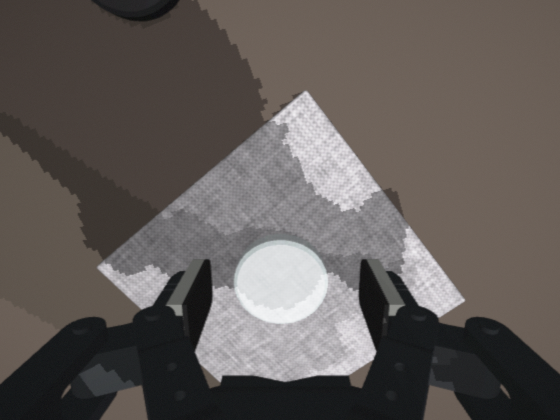

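```bash
python3 - <<'E'
from h import *
s=st();p=cv2.imread('pics/w3.png')
cv2.imwrite('pics/c3.png',cv2.resize(p[220:340,180:390],(800,457),interpolation=cv2.INTER_CUBIC))
for z in (.013,.01,.008): print(z,proj('wrist',np.r_[s['eef_pos'][:2],z],s), atz('wrist',281,281,z,s))
E
```

```text
t 2.3 p [0.4955 0.2571 0.0023] F [ 0.4 -0.   0.3] M [-0.008  0.002 -0.013] op 0.0645 j [-0.711  0.524  0.196  1.955 -0.158  0.675  0.814]
0.013 (np.float64(285.1180949140384), np.float64(283.4059126275585)) [0.49380698 0.25584693 0.013     ]
0.01 (np.float64(285.10847037467386), np.float64(279.8667531508421)) [0.49537918 0.25525604 0.01      ]
0.008 (np.float64(285.10225503175906), np.float64(277.58123184484657)) [0.49642732 0.25486212 0.008     ]
```

View pics/c3.png

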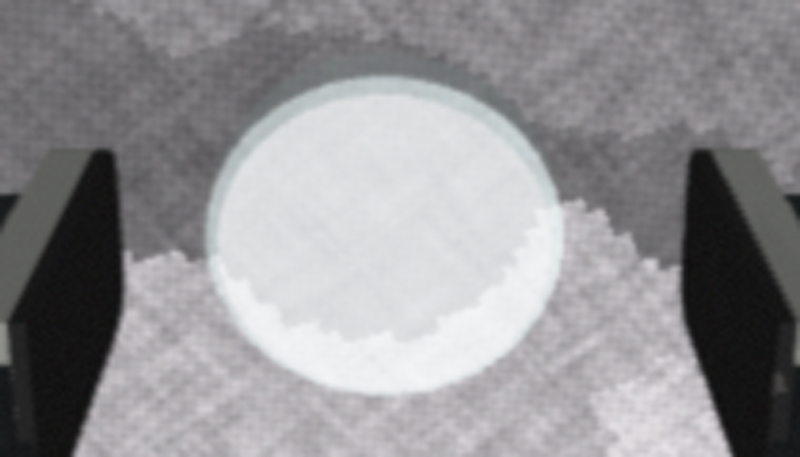

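>>> {"method": "carry_out", "body": {"series": [{"grip":0.75,"x":0,"y":-0.0018,"z":0.0015,"wx":0,"wy":0,"wz":0},{"grip":0.75,"x":0,"y":-0.0018,"z":0.0015,"wx":0,"wy":0,"wz":0},{"grip":0.4,"x":0,"y":-0.0018,"z":0.0015,"wx":0,"wy":0,"wz":0},{"grip":0.4,"x":0,"y":-0.0018,"z":0.0015,"wx":0,"wy":0,"wz":0},{"grip":0.4,"x":0,"y":-0.0018,"z":0.0015,"wx":0,"wy":0,"wz":0},{"grip":0.4,"x":0,"y":-0.0018,"z":0.0015,"wx":0,"wy":0,"wz":0},{"grip":0.4,"x":0,"y":-0.0018,"z":0.0015,"wx":0,"wy":0,"wz":0},{"grip":0.4,"x":0,"y":-0.0018,"z":0.0015,"wx":0,"wy":0,"wz":0}], "force": 25}}

```text
time_s: 3.1
eef_pos: [0.4953, 0.2552, 0.0019]
ee_rot: [0.169, 0.986, 0.001, 0.001]
contact_force: [-1.1, -1.6, 8.8]
opening: 0.0384
```

```bash
python3 - <<'E'
from h import *
s=st()
E
```

```text
t 3.1 p [0.4953 0.2552 0.0019] F [-1.1 -1.6  8.8] M [-0.46   0.337  0.033] op 0.0384 j [-0.708  0.524  0.197  1.958 -0.158  0.672  0.817]
```

>>> {"method": "carry_out", "body": {"series": [{"grip":0.6,"x":0,"y":0,"z":0,"wx":0,"wy":0,"wz":0},{"grip":0.6,"x":0,"y":0,"z":-0.0034,"wx":0,"wy":0,"wz":0},{"grip":0.6,"x":0,"y":0,"z":-0.0034,"wx":0,"wy":0,"wz":0},{"grip":0.6,"x":0,"y":0,"z":-0.0034,"wx":0,"wy":0,"wz":0}], "force": 25}}

```text
time_s: 3.5
eef_pos: [0.4953, 0.2553, 0.0053]
ee_rot: [0.169, 0.986, 0.001, 0.001]
contact_force: [-0.0, 0.0, -0.1]
opening: 0.0512
```

```bash
python3 - <<'E'
from h import *
s=st();p,d=ctrl.camera('wrist');cv2.imwrite('pics/w4.png',p[:,:,::-1]);
cv2.imwrite('pics/c4.png',cv2.resize(p[220:340,180:390,::-1],(800,457),interpolation=cv2.INTER_CUBIC))
for z in (.013,.01,.008): print(z,proj('wrist',np.r_[s['eef_pos'][:2],z],s))
E
```

```text
t 3.5 p [0.4953 0.2553 0.0053] F [-0.   0.  -0.1] M [ 0.024  0.037 -0.001] op 0.0512 j [-0.71   0.518  0.198  1.956 -0.157  0.679  0.816]
0.013 (np.float64(285.1143479792521), np.float64(279.90936829743515))
0.01 (np.float64(285.10272301514095), np.float64(276.49853877971356))
0.008 (np.float64(285.09521137224306), np.float64(274.2945807220584))
```

View pics/c4.png

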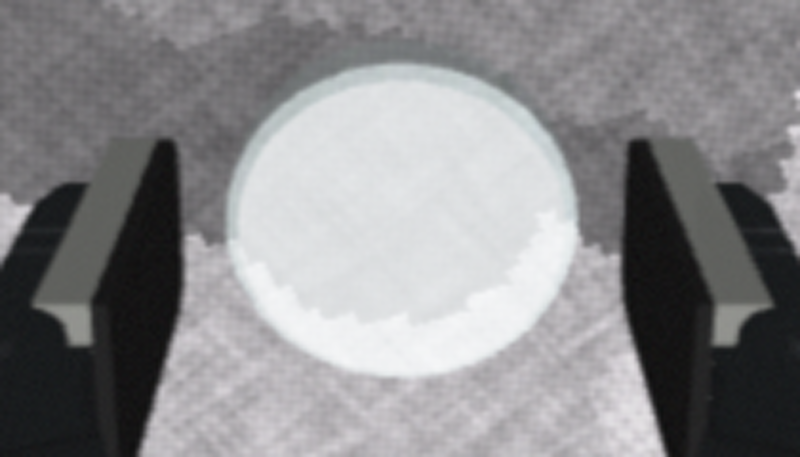

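The glass is centred between the pads (285.8, 279.3, against an expected 285.1, 279.9). Close and lift.

>>> {"method": "carry_out", "body": {"series": [{"grip":0.4,"x":0,"y":0,"z":0,"wx":0,"wy":0,"wz":0},{"grip":0.4,"x":0,"y":0,"z":0,"wx":0,"wy":0,"wz":0},{"grip":0.4,"x":0,"y":0,"z":0,"wx":0,"wy":0,"wz":0},{"grip":0.4,"x":0,"y":0,"z":0,"wx":0,"wy":0,"wz":0},{"grip":0.4,"x":0,"y":0,"z":-0.02,"wx":0,"wy":0,"wz":0},{"grip":0.4,"x":0,"y":0,"z":-0.06,"wx":0,"wy":0,"wz":0},{"grip":0.4,"x":0,"y":0,"z":-0.11,"wx":0,"wy":0,"wz":0},{"grip":0.4,"x":0,"y":0,"z":-0.145,"wx":0,"wy":0,"wz":0},{"grip":0.4,"x":0,"y":0,"z":-0.145,"wx":0,"wy":0,"wz":0}], "force": 25}}

```text
time_s: 4.45
eef_pos: [0.4987, 0.2568, 0.1555]
ee_rot: [0.169, 0.986, 0.005, 0.005]
contact_force: [-0.2, 0.4, -0.5]
opening: 0.0378
```

```bash
python3 - <<'E'
from h import *
s=st();p,d=ctrl.camera('wrist');cv2.imwrite('pics/w5.png',p[:,:,::-1]);
cv2.imwrite('pics/c5.png',cv2.resize(p[210:340,180:390,::-1],(800,495),interpolation=cv2.INTER_CUBIC))
print(proj('wrist',s['eef_pos']+np.r_[0,0,.0075],s))
delta(.5225,.0240,.13,70.4)
E
```

```text
t 4.45 p [0.4987 0.2568 0.1555] F [-0.2  0.4 -0.5] M [-0.018 -0.02  -0.013] op 0.0378 j [-0.755  0.311  0.248  1.855 -0.092  0.973  0.763]
(np.float64(285.2695961580936), np.float64(279.74635282835106))
shift mm [-101.5 -210.3   21.7] yaw_y 70.52 tilt zaxis [ 0.0067  0.0049 -1.    ] j [-0.755  0.314  0.247  1.858 -0.093  0.972  0.763]
rotvec deg [0.39 0.27 0.11]
```

View pics/c5.png

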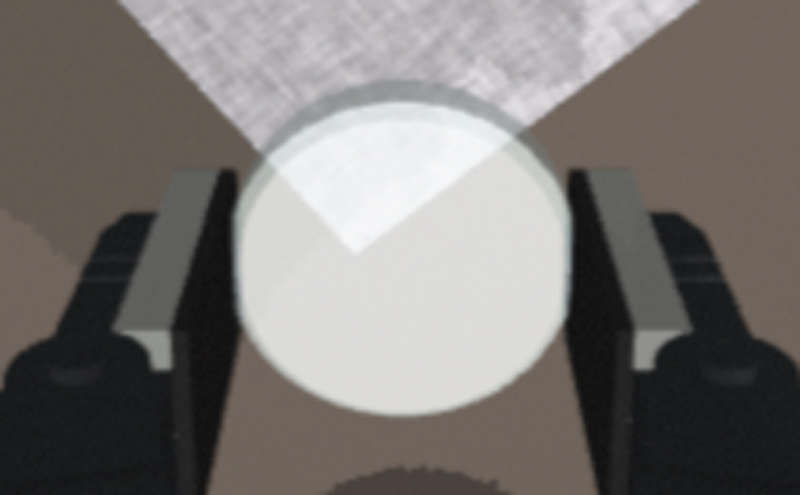

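```bash
python3 - <<'E'
from h import *
print(atz('top',269.6,215.1,.066))
delta(.5665,.007,.14,70.4)
E
```

```text
[0.52240785 0.02269165 0.066     ]
shift mm [-148.7 -211.6   11.9] yaw_y 70.52 tilt zaxis [ 0.0067  0.0049 -1.    ] j [-0.755  0.314  0.247  1.858 -0.093  0.972  0.763]
rotvec deg [0.39 0.27 0.11]
```

>>> {"method": "carry_out", "body": {"series": [{"grip":0.4,"x":-0.02,"y":-0.03,"z":0,"wx":0.4,"wy":0.3,"wz":0},{"grip":0.4,"x":-0.045,"y":-0.064,"z":0,"wx":0.4,"wy":0.3,"wz":0},{"grip":0.4,"x":-0.072,"y":-0.103,"z":0,"wx":0.4,"wy":0.3,"wz":0},{"grip":0.4,"x":-0.1,"y":-0.142,"z":0,"wx":0.4,"wy":0.3,"wz":0},{"grip":0.4,"x":-0.125,"y":-0.177,"z":0.004,"wx":0.4,"wy":0.3,"wz":0},{"grip":0.4,"x":-0.142,"y":-0.2,"z":0.01,"wx":0.4,"wy":0.3,"wz":0},{"grip":0.4,"x":-0.1487,"y":-0.2116,"z":0.012,"wx":0.4,"wy":0.3,"wz":0},{"grip":0.4,"x":-0.1487,"y":-0.2116,"z":0.012,"wx":0.4,"wy":0.3,"wz":0},{"grip":0.4,"x":-0.1487,"y":-0.2116,"z":0.012,"wx":0.4,"wy":0.3,"wz":0}]}}

```text
time_s: 5.4
eef_pos: [0.5657, 0.009, 0.1391]
ee_rot: [0.168, 0.986, 0.0, -0.001]
contact_force: [-0.2, 1.2, -0.1]
opening: 0.0381
```

```bash
python3 - <<'E'
from h import *
s=st();p,d=ctrl.camera('wrist');cv2.imwrite('pics/w6.png',p[:,:,::-1]);np.save('pics/w6.npy',d)
print(proj('wrist',np.r_[.5224,.0235,.066],s))
np.save('pics/s6.npy',s,allow_pickle=True)
E
```

```text
t 5.4 p [0.5657 0.009  0.1391] F [-0.2  1.2 -0.1] M [ 0.06  -0.062 -0.046] op 0.0381 j [-0.372  0.357  0.35   1.849 -0.148  0.964  1.275]
(np.float64(284.1079438632316), np.float64(147.71547066920272))
```

View pics/w6.png

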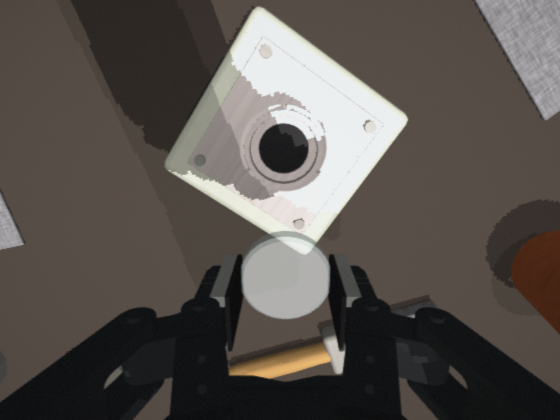

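```bash
python3 - <<'E'
from h import *
p=cv2.imread('pics/w6.png')
cv2.imwrite('pics/c6.png',cv2.resize(p[95:195,225:345],(720,600),interpolation=cv2.INTER_CUBIC))
cv2.imwrite('pics/c6b.png',cv2.resize(p[225:325,225:345],(720,600),interpolation=cv2.INTER_CUBIC))
E
```

```text
(no output)
```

View pics/c6.png

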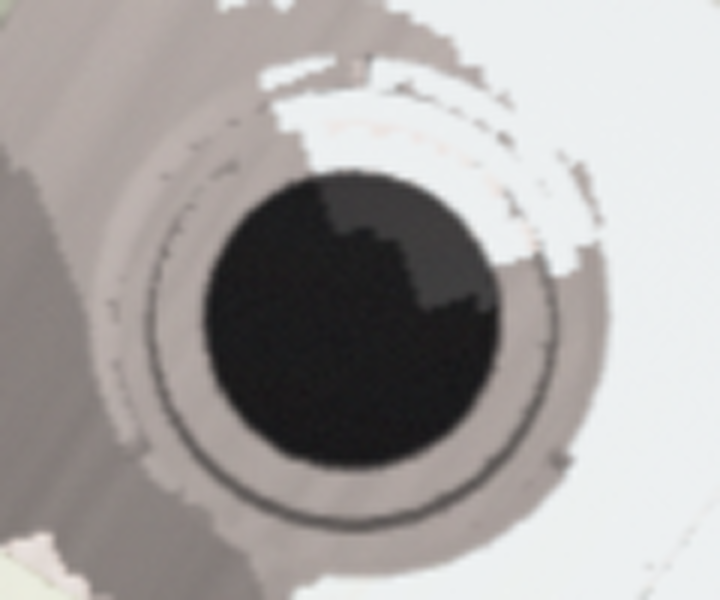

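View pics/c6b.png

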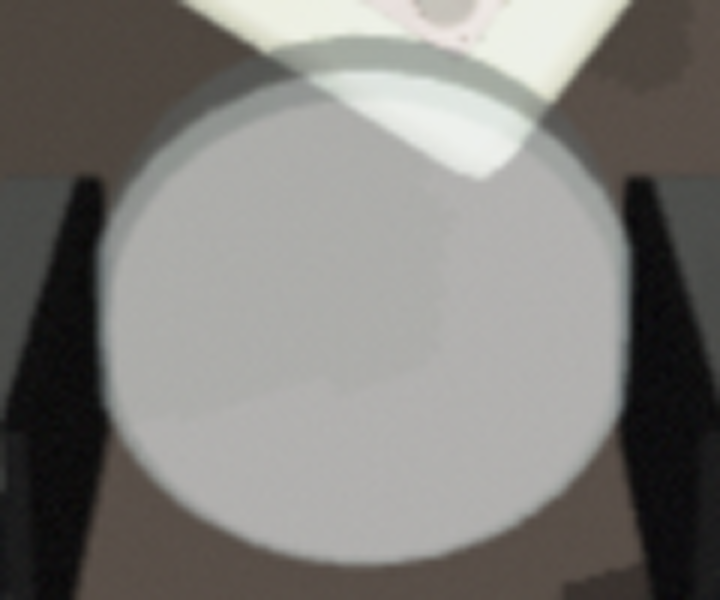

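```bash
python3 - <<'E'
from h import *
s=np.load('pics/s6.npy',allow_pickle=True).item()
print(atz('wrist',283.7,148.2,.059,s),atz('wrist',284,149.3,.066,s),atz('wrist',284,149.3,.059,s))
# glass top face centre: crop
u=225+364/6; print(u)
for v in (225+331/6,): print(atz('wrist',u,v,s['eef_pos'][2]+.0075,s), s['eef_pos'])
a=atz('wrist',283.7,148.2,.059,s)
E
```

```text
[0.52347203 0.02282908 0.059     ] [0.52328925 0.02311764 0.066     ] [0.52418792 0.02277838 0.059     ]
285.6666666666667
[0.56608331 0.00911368 0.14657003] [0.56573165 0.00897108 0.13907003]
```

```bash
python3 - <<'E'
from h import *
st();delta(.5229,.0229,.073,70.4)
E
```

```text
t 5.45 p [0.5659 0.0096 0.1394] F [ 0.7 -0.6 -0.9] M [-0.007 -0.022 -0.041] op 0.0381 j [-0.373  0.356  0.349  1.848 -0.148  0.964  1.275]
shift mm [44.9 -1.7 66.5] yaw_y 70.7 tilt zaxis [-0.0017  0.0014 -1.    ] j [-0.373  0.356  0.349  1.848 -0.148  0.964  1.275]
rotvec deg [ 0.04 -0.12  0.3 ]
```

>>> {"method": "carry_out", "body": {"series": [{"grip":0.4,"x":0.025,"y":-0.001,"z":0.01,"wx":0,"wy":-0.1,"wz":0},{"grip":0.4,"x":0.0449,"y":-0.0017,"z":0.03,"wx":0,"wy":-0.1,"wz":0},{"grip":0.4,"x":0.0449,"y":-0.0017,"z":0.05,"wx":0,"wy":-0.1,"wz":0},{"grip":0.4,"x":0.0449,"y":-0.0017,"z":0.06,"wx":0,"wy":-0.1,"wz":0},{"grip":0.4,"x":0.0449,"y":-0.0017,"z":0.0655,"wx":0,"wy":-0.1,"wz":0},{"grip":0.4,"x":0.0449,"y":-0.0017,"z":0.0665,"wx":0,"wy":-0.1,"wz":0},{"grip":0.4,"x":0.0449,"y":-0.0017,"z":0.0665,"wx":0,"wy":-0.1,"wz":0},{"grip":0.4,"x":0.0449,"y":-0.0017,"z":0.0665,"wx":0,"wy":-0.1,"wz":0}]}}

```text
time_s: 6.25
eef_pos: [0.5238, 0.0229, 0.0737]
ee_rot: [0.168, 0.986, 0.001, 0.001]
contact_force: [0.7, 0.4, -0.5]
opening: 0.038
```

```bash
python3 - <<'E'
from h import *
s=st();p,d=ctrl.camera('wrist');cv2.imwrite('pics/w7.png',p[:,:,::-1]);np.save('pics/s7.npy',s,allow_pickle=True)
cv2.imwrite('pics/c7.png',cv2.resize(p[215:335,205:365,::-1],(800,600),interpolation=cv2.INTER_CUBIC))
delta(.5229,.0229,.073,70.4)
E
```

```text
t 6.25 p [0.5238 0.0229 0.0737] F [ 0.7  0.4 -0.5] M [ 0.01   0.03  -0.018] op 0.038 j [-0.394  0.375  0.327  2.    -0.167  0.79   1.263]
shift mm [ 0.7 -0.3  0.7] yaw_y 70.68 tilt zaxis [ 0.0014  0.001  -1.    ] j [-0.394  0.375  0.327  2.    -0.167  0.79   1.262]
rotvec deg [0.08 0.06 0.28]
```

View pics/c7.png

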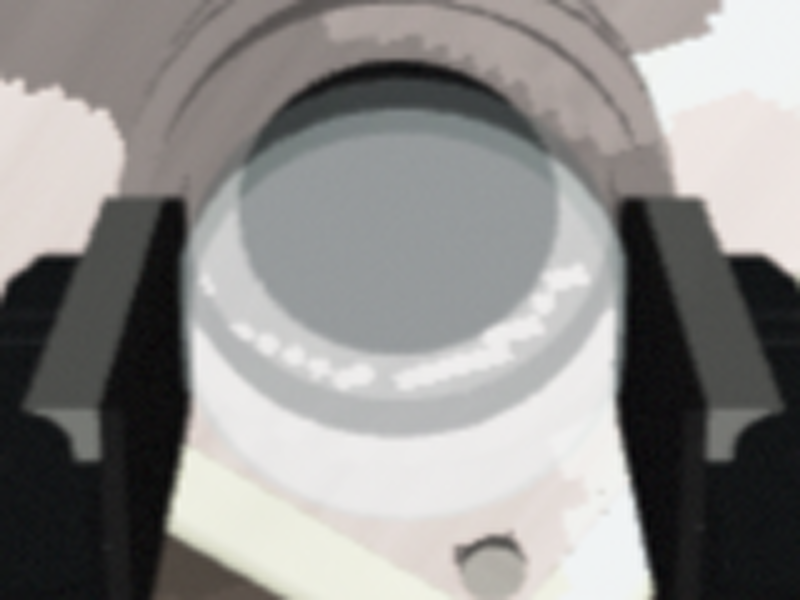

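```bash
python3 - <<'E'
from h import *
s=np.load('pics/s7.npy',allow_pickle=True).item()
R_=pose(s)[:3,:3]
def rel(u,v,h):
    a=atz('wrist',205+u/5,215+v/5,h,s); return (R_.T@(a-s['eef_pos'])*1000).round(2)
print('bore',rel(400,208.5,.059)); z=s['eef_pos'][2]
print('bore front/back',rel(400,62,.059),rel(400,355,.059))
print('glass top c',rel(405,324,z+.0075),'front(top edge bottom)',rel(405,518,z+.0075),'upper edge', rel(405,110,z-.0008),rel(405,133,z+.0077))
print('glass lr',rel(185,300,z+.004),rel(625,300,z+.004))
# tube inner: dark-line bottom v=437 (rim inner edge?) top
print('rim inner near edge',rel(400,437,.066),rel(400,400,.059))
E
```

```text
bore [ 0.25 -0.05 14.71]
bore front/back [15.57 -0.07 14.7 ] [-15.91  -0.03  14.73]
glass top c [-0.09  0.4  -7.5 ] front(top edge bottom) [-19.45   0.44  -7.48] upper edge [16.32  0.38  0.78] [17.73  0.36 -7.72]
glass lr [  0.31 -18.91  -4.03] [ 0.34 19.72 -3.97]
rim inner near edge [-2.089e+01 -2.000e-02  7.740e+00] [-2.105e+01 -2.000e-02  1.474e+01]
```

>>> {"method": "carry_out", "body": {"series": [{"grip":0.4,"x":-0.0001,"y":-0.0004,"z":0.002,"wx":0,"wy":0,"wz":0},{"grip":0.4,"x":-0.0001,"y":-0.0004,"z":0.004,"wx":0,"wy":0,"wz":0},{"grip":0.4,"x":-0.0001,"y":-0.0004,"z":0.006,"wx":0,"wy":0,"wz":0},{"grip":0.4,"x":-0.0001,"y":-0.0004,"z":0.007,"wx":0,"wy":0,"wz":0},{"grip":0.4,"x":-0.0001,"y":-0.0004,"z":0.0072,"wx":0,"wy":0,"wz":0},{"grip":0.4,"x":-0.0001,"y":-0.0004,"z":0.0072,"wx":0,"wy":0,"wz":0}]}}

```text
time_s: 6.9
eef_pos: [0.5236, 0.0225, 0.0664]
ee_rot: [0.168, 0.986, 0.001, 0.001]
contact_force: [-1.3, 1.0, -0.3]
opening: 0.0377
```

```bash
python3 - <<'E'
from h import *
s=st();p,d=ctrl.camera('wrist');np.save('pics/s8.npy',s,allow_pickle=True)
cv2.imwrite('pics/c8.png',cv2.resize(p[215:335,205:365,::-1],(800,600),interpolation=cv2.INTER_CUBIC))
E
```

```text
t 6.9 p [0.5236 0.0225 0.0664] F [-1.3  1.  -0.3] M [-0.03   0.025 -0.011] op 0.0377 j [-0.39   0.386  0.323  2.005 -0.173  0.775  1.268]
```

View pics/c8.png

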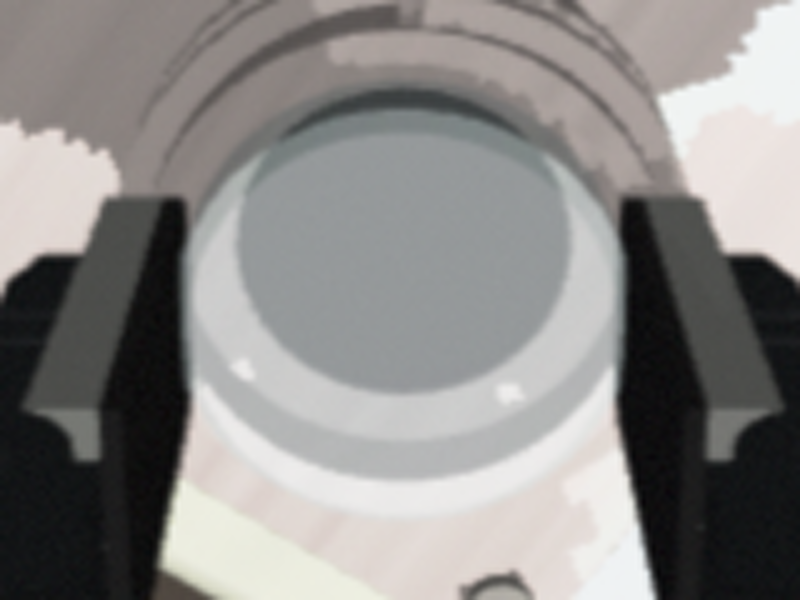

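>>> {"method": "carry_out", "body": {"series": [{"grip":0.4,"x":0,"y":0,"z":0.0007,"wx":0,"wy":0,"wz":0},{"grip":0.4,"x":0,"y":0,"z":0.0007,"wx":0,"wy":0,"wz":0},{"grip":0.6,"x":0,"y":0,"z":0.0007,"wx":0,"wy":0,"wz":0},{"grip":0.6,"x":0,"y":0,"z":0,"wx":0,"wy":0,"wz":0},{"grip":0.7,"x":0,"y":0,"z":-0.004,"wx":0,"wy":0,"wz":0},{"grip":0.8,"x":0,"y":0,"z":-0.03,"wx":0,"wy":0,"wz":0},{"grip":1,"x":-0.01,"y":0,"z":-0.06,"wx":0,"wy":0,"wz":0},{"grip":1,"x":-0.025,"y":0,"z":-0.075,"wx":0,"wy":0,"wz":0},{"grip":1,"x":-0.035,"y":0,"z":-0.075,"wx":0,"wy":0,"wz":0}]}}

```text
time_s: 7.85
eef_pos: [0.5595, 0.0106, 0.1445]
ee_rot: [0.168, 0.986, 0.002, 0.004]
contact_force: [0.8, 0.1, 0.6]
opening: 0.0857
```

```bash
python3 - <<'E'
from h import *
s=st();p,d=ctrl.camera('wrist');np.save('pics/s9.npy',s,allow_pickle=True);cv2.imwrite('pics/w9.png',p[:,:,::-1])
u,v=map(int,proj('wrist',[.5234,.0228,.066],s));print(u,v)
cv2.imwrite('pics/c9.png',cv2.resize(p[v-45:v+45,u-60:u+60,::-1],(800,600),interpolation=cv2.INTER_CUBIC))
E
```

```text
t 7.85 p [0.5595 0.0106 0.1445] F [0.8 0.1 0.6] M [-0.004 -0.029  0.024] op 0.0857 j [-0.384  0.334  0.354  1.866 -0.141  0.957  1.267]
283 157
```

View pics/c9.png

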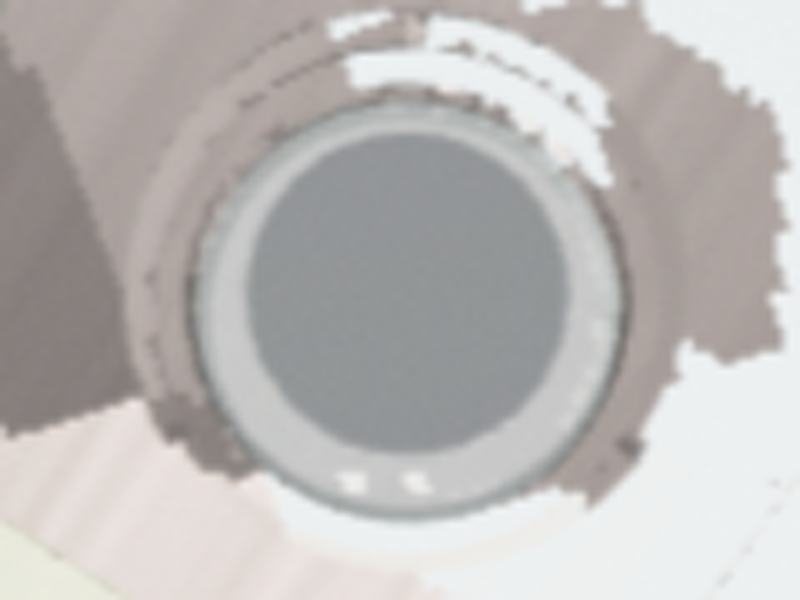

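The glass looks concentric in the recess. I'll check its height and tilt with depth, then plan the move to the ring.

```bash
python3 - <<'E'
from h import *
s=st();p,d=ctrl.camera('wrist');P=cloud('wrist',d,s);u,v=map(int,proj('wrist',[.5234,.0228,.069],s))
Q=P[v-14:v+15,u-14:u+15].reshape(-1,3);A=np.c_[Q[:,:2]-Q[:,:2].mean(0),np.ones(len(Q))]
print(np.median(Q,0),np.linalg.lstsq(A,Q[:,2],rcond=None)[0],Q[:,2].std())
print(atz('top',400.7,248.2,.022))
delta(.463,-.2585,.17,70.4)
E
```

```text
t 7.9 p [0.5597 0.01   0.1428] F [ 1.4 -0.7 -0.6] M [-0.044 -0.188  0.005] op 0.0852 j [-0.383  0.337  0.354  1.866 -0.141  0.956  1.267]
[0.52295601 0.02233266 0.06878981] [-0.84027373  0.30273558  0.06953903] 0.012895781939175434
[ 0.46178577 -0.26031604  0.022     ]
shift mm [-1.000e-01 -2.849e+02 -2.890e+01] yaw_y 70.63 tilt zaxis [ 2.3e-03  6.0e-04 -1.0e+00] j [-0.383  0.338  0.354  1.869 -0.141  0.956  1.266]
rotvec deg [0.08 0.11 0.23]
```

>>> {"method": "carry_out", "body": {"series": [{"grip":1,"x":0,"y":-0.04,"z":-0.015,"wx":0,"wy":0,"wz":0},{"grip":1,"x":0,"y":-0.09,"z":-0.02,"wx":0,"wy":0,"wz":0},{"grip":1,"x":0,"y":-0.14,"z":-0.02,"wx":0,"wy":0,"wz":0},{"grip":1,"x":0,"y":-0.19,"z":-0.02,"wx":0,"wy":0,"wz":0},{"grip":1,"x":0,"y":-0.24,"z":-0.02,"wx":0,"wy":0,"wz":0},{"grip":1,"x":0,"y":-0.275,"z":-0.02,"wx":0,"wy":0,"wz":0},{"grip":1,"x":0,"y":-0.285,"z":-0.02,"wx":0,"wy":0,"wz":0},{"grip":1,"x":0,"y":-0.285,"z":-0.02,"wx":0,"wy":0,"wz":0},{"grip":1,"x":0,"y":-0.285,"z":-0.02,"wx":0,"wy":0,"wz":0}]}}

```text
time_s: 8.85
eef_pos: [0.4631, -0.2564, 0.1601]
ee_rot: [0.167, 0.986, 0.001, 0.0]
contact_force: [1.1, 1.5, 0.7]
opening: 0.0858
```

```bash
python3 - <<'E'
from h import *
s=st();p,d=ctrl.camera('wrist');np.save('pics/s10.npy',s,allow_pickle=True);np.save('pics/w10.npy',d);cv2.imwrite('pics/w10.png',p[:,:,::-1])
u,v=map(int,proj('wrist',[.4625,-.2595,.022],s));print(u,v)
cv2.imwrite('pics/c10.png',cv2.resize(p[v-45:v+45,u-60:u+60,::-1],(800,600),interpolation=cv2.INTER_CUBIC))
E
```

```text
t 8.85 p [ 0.4631 -0.2564  0.1601] F [1.1 1.5 0.7] M [ 0.033 -0.027 -0.003] op 0.0858 j [ 0.014  0.281  0.491  1.916 -0.161  0.983  1.813]
281 192
```

View pics/c10.png

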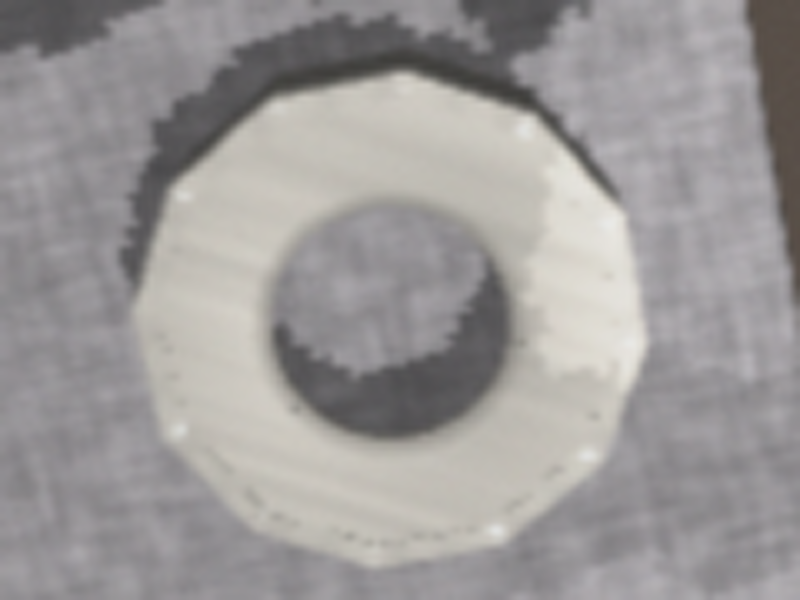

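View pics/w10.png

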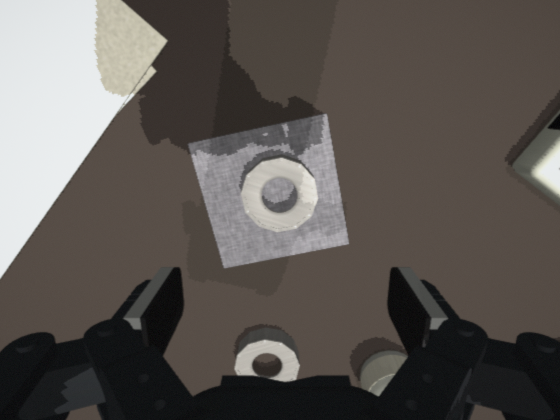

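```bash
python3 - <<'E'
from h import *
s=np.load('pics/s10.npy',allow_pickle=True).item()
C=np.array([(400,70),(535,108),(625,210),(645,340),(600,458),(500,545),(375,565),(262,530),(170,430),(138,318),(178,190),(275,98)])
W=np.array([atz('wrist',221+a/6.667,147+b/6.667,.022,s) for a,b in C])[:,:2]
c=W.mean(0);r=W-c;print('c',c,'rad mm',(np.hypot(*r.T)*1000).round(1))
a=np.degrees(np.arctan2(r[:,1],r[:,0]));m=np.degrees(np.angle(np.exp(1j*np.radians(a*12)).mean()))/12
print('corner mod30',m%30,'flat normals mod30',(m+15)%30, 'dev',((a-m+15)%30-15).round(1))
f=(m+15)%30
for k in range(6): print((f+30*k).round(1))
i=C*0
print('inner c',atz('wrist',221+391/6.667,147+319/6.667,.022,s))
delta(c[0],c[1],.16,None)
E
```

```text
c [ 0.46455114 -0.26129521] rad mm [31.9 32.4 32.2 31.6 31.5 32.2 31.9 31.8 31.1 31.5 31.2 31.8]
corner mod30 7.632851195217051 flat normals mod30 22.63285119521705 dev [ 1.2  0.7  0.4 -0.2 -0.3 -1.6 -1.   1.5 -0.9  1.3 -0.3 -0.7]
22.6
52.6
82.6
112.6
142.6
172.6
inner c [ 0.46368092 -0.26111109  0.022     ]
shift mm [-2.7 -4.6  0.2] yaw_y 70.81 tilt zaxis [ 0.0012  0.0023 -1.    ] j [ 0.013  0.281  0.491  1.916 -0.161  0.983  1.813]
```

>>> {"method": "carry_out", "body": {"series": [{"grip":1,"x":-0.0025,"y":-0.0046,"z":0.01,"wx":0,"wy":0,"wz":-8.4},{"grip":1,"x":-0.0025,"y":-0.0046,"z":0.03,"wx":0,"wy":0,"wz":-16.8},{"grip":1,"x":-0.0025,"y":-0.0046,"z":0.05,"wx":0,"wy":0,"wz":-25.2},{"grip":1,"x":-0.0025,"y":-0.0046,"z":0.075,"wx":0,"wy":0,"wz":-33.6},{"grip":1,"x":-0.0025,"y":-0.0046,"z":0.1,"wx":0,"wy":0,"wz":-41.8},{"grip":1,"x":-0.0025,"y":-0.0046,"z":0.115,"wx":0,"wy":0,"wz":-41.8},{"grip":1,"x":-0.0025,"y":-0.0046,"z":0.115,"wx":0,"wy":0,"wz":-41.8},{"grip":1,"x":-0.0025,"y":-0.0046,"z":0.115,"wx":0,"wy":0,"wz":-41.8}]}}

```text
time_s: 9.7
eef_pos: [0.4652, -0.2596, 0.0453]
ee_rot: [-0.197, 0.98, 0.001, 0.001]
contact_force: [0.7, -0.8, 0.5]
opening: 0.0854
```

```bash
python3 - <<'E'
from h import *
s=st();p,d=ctrl.camera('wrist');np.save('pics/s11.npy',s,allow_pickle=True);cv2.imwrite('pics/w11.png',p[:,:,::-1])
print(proj('wrist',np.r_[s['eef_pos'][:2],.022],s))
delta(.4643,-.2612,.003,112.6)
E
```

```text
t 9.7 p [ 0.4652 -0.2596  0.0453] F [ 0.7 -0.8  0.5] M [-0.009  0.016  0.004] op 0.0854 j [ 0.187  0.431  0.3    1.996 -0.189  0.741  2.568]
(np.float64(285.07755878362485), np.float64(249.98844181486925))
shift mm [ 1.8 -0.5 42.9] yaw_y 112.71 tilt zaxis [ 0.0024  0.0022 -1.    ] j [ 0.187  0.43   0.301  1.995 -0.189  0.741  2.568]
rotvec deg [0.07 0.18 0.11]
```

View pics/w11.png

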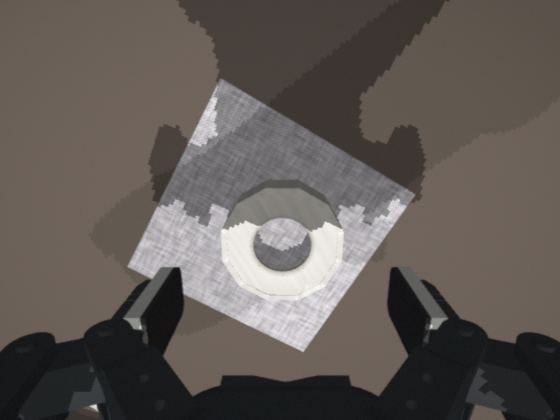

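```bash
python3 - <<'E'
from h import *
p=cv2.imread('pics/w11.png')
cv2.imwrite('pics/c11.png',cv2.resize(p[170:305,205:360],(689,600),interpolation=cv2.INTER_CUBIC))
E
```

```text
(no output)
```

View pics/c11.png

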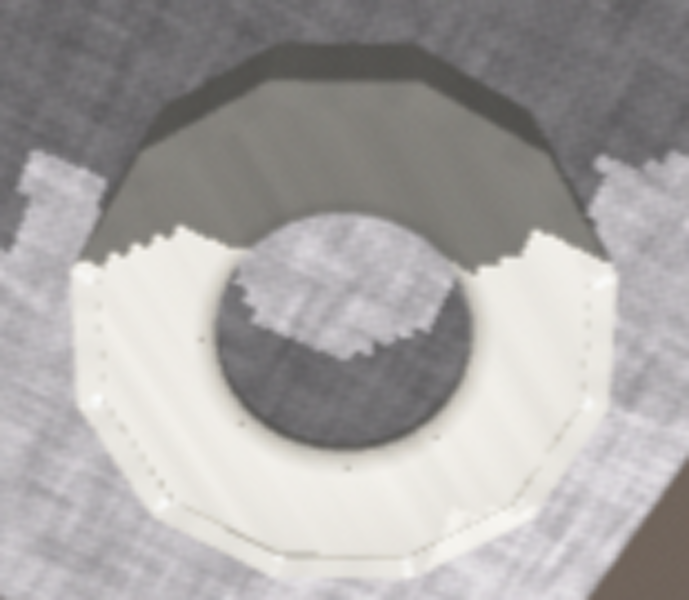

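```bash
python3 - <<'E'
from h import *
s=np.load('pics/s11.npy',allow_pickle=True).item();R_=pose(s)[:3,:3]
def rel(u,v,h=.022): return (R_.T@(atz('wrist',205+u/4.444,170+v/4.444,h,s)-s['eef_pos'])*1000).round(2)
a,b=rel(343,78,.022),rel(343,578,.022);print(a,b,(a+b)/2)
a,b=rel(343,212),rel(343,450);print(a,b,(a+b)/2)
a,b=rel(73,330),rel(614,330);print(a,b,(a+b)/2)
E
```

```text
[33.08 -1.5  23.21] [-29.3   -1.57  23.34] [ 1.89  -1.535 23.275]
[17.59 -1.52 23.24] [-12.08  -1.55  23.3 ] [ 2.755 -1.535 23.27 ]
[  3.23 -32.55  23.2 ] [ 3.25 29.63 23.34] [ 3.24 -1.46 23.27]
```

>>> {"method": "carry_out", "body": {"series": [{"grip":1,"x":0.0022,"y":-0.0015,"z":0.01,"wx":0,"wy":0,"wz":0},{"grip":1,"x":0.0022,"y":-0.0015,"z":0.025,"wx":0,"wy":0,"wz":0},{"grip":1,"x":0.0022,"y":-0.0015,"z":0.037,"wx":0,"wy":0,"wz":0},{"grip":1,"x":0.0022,"y":-0.0015,"z":0.042,"wx":0,"wy":0,"wz":0},{"grip":1,"x":0.0022,"y":-0.0015,"z":0.0425,"wx":0,"wy":0,"wz":0},{"grip":0.85,"x":0.0022,"y":-0.0015,"z":0.0425,"wx":0,"wy":0,"wz":0},{"grip":0.65,"x":0.0022,"y":-0.0015,"z":0.0425,"wx":0,"wy":0,"wz":0},{"grip":0.6,"x":0.0022,"y":-0.0015,"z":0.0425,"wx":0,"wy":0,"wz":0},{"grip":0.6,"x":0.0022,"y":-0.0015,"z":0.0425,"wx":0,"wy":0,"wz":0},{"grip":0.6,"x":0.0022,"y":-0.0015,"z":0.0425,"wx":0,"wy":0,"wz":0}], "force": 60}}

```text
time_s: 10.75
eef_pos: [0.4651, -0.2629, 0.0043]
ee_rot: [-0.197, 0.98, 0.0, 0.002]
contact_force: [-0.7, 0.3, 5.5]
opening: 0.0605
```

```bash
python3 - <<'E'
from h import *
s=st();p,d=ctrl.camera('wrist');np.save('pics/s12.npy',s,allow_pickle=True);cv2.imwrite('pics/w12.png',p[:,:,::-1])
delta(.4643,-.2612,.1,112.6)
E
```

```text
t 10.75 p [ 0.4651 -0.2629  0.0043] F [-0.7  0.3  5.5] M [0.063 0.136 0.001] op 0.0605 j [ 0.214  0.498  0.276  2.014 -0.22   0.655  2.6  ]
shift mm [ -0.4   1.8 -95.6] yaw_y 112.7 tilt zaxis [ 0.0041  0.0015 -1.    ] j [ 0.214  0.498  0.276  2.014 -0.22   0.655  2.6  ]
rotvec deg [-0.01  0.25  0.1 ]
```

View pics/w12.png

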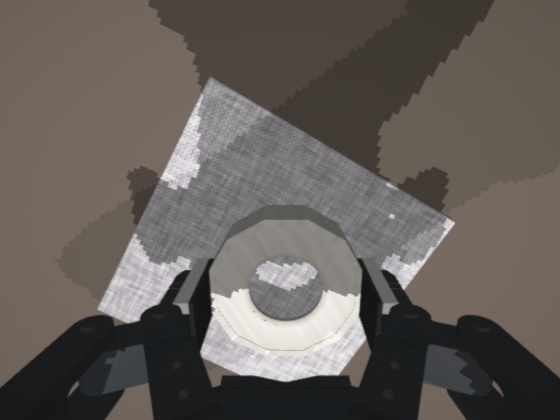

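```bash
python3 - <<'E'
from h import *
p=cv2.imread('pics/w12.png')
cv2.imwrite('pics/c12.png',cv2.resize(p[195:365,185:385],(706,600),interpolation=cv2.INTER_CUBIC))
delta(.5235,.0226,.13,112.6)
E
```

```text
shift mm [-164.6  240.8 -125. ] yaw_y 112.7 tilt zaxis [ 0.0041  0.0015 -1.    ] j [ 0.214  0.498  0.276  2.014 -0.22   0.655  2.6  ]
rotvec deg [-0.01  0.25  0.1 ]
```

View pics/c12.png

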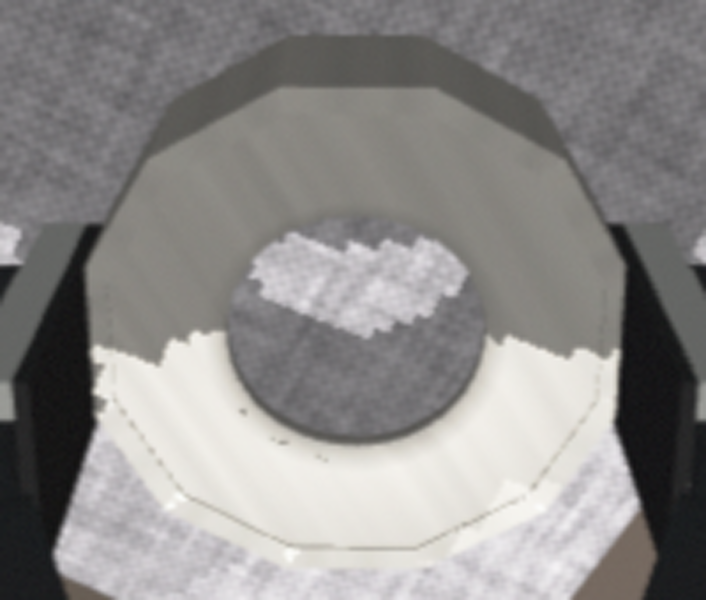

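```bash
python3 - <<'E'
from h import *
s=np.load('pics/s12.npy',allow_pickle=True).item();R_=pose(s)[:3,:3]
def rel(u,v,h=.022): return (R_.T@(atz('wrist',185+u/3.53,195+v/3.53,h,s)-s['eef_pos'])*1000).round(2)
a,b=rel(357,87),rel(357,566);print(a,b,(a+b)/2)
a,b=rel(357,210),rel(357,443);print(a,b,(a+b)/2)
a,b=rel(88,340),rel(622,340);print(a,b,(a+b)/2)
E
```

```text
[ 30.98   0.3  -17.8 ] [-30.61   0.44 -17.52] [  0.185   0.37  -17.66 ]
[ 16.64   0.34 -17.73] [-13.22   0.4  -17.6 ] [  1.71    0.37  -17.665]
[  0.4  -30.23 -17.65] [  0.49  30.52 -17.67] [  0.445   0.145 -17.66 ]
```

>>> {"method": "carry_out", "body": {"series": [{"grip":0.6,"x":0,"y":0,"z":-0.015,"wx":0,"wy":0,"wz":0},{"grip":0.6,"x":0,"y":0,"z":-0.05,"wx":0,"wy":0,"wz":0},{"grip":0.6,"x":-0.01,"y":0.015,"z":-0.095,"wx":0,"wy":0.2,"wz":0},{"grip":0.6,"x":-0.03,"y":0.044,"z":-0.12,"wx":0,"wy":0.2,"wz":-5},{"grip":0.6,"x":-0.055,"y":0.08,"z":-0.125,"wx":0,"wy":0.2,"wz":-10},{"grip":0.6,"x":-0.08,"y":0.117,"z":-0.125,"wx":0,"wy":0.2,"wz":-15},{"grip":0.6,"x":-0.106,"y":0.155,"z":-0.125,"wx":0,"wy":0.2,"wz":-20},{"grip":0.6,"x":-0.13,"y":0.19,"z":-0.125,"wx":0,"wy":0.2,"wz":-25},{"grip":0.6,"x":-0.15,"y":0.22,"z":-0.12,"wx":0,"wy":0.2,"wz":-30},{"grip":0.6,"x":-0.162,"y":0.237,"z":-0.11,"wx":0,"wy":0.2,"wz":-30},{"grip":0.6,"x":-0.1646,"y":0.2408,"z":-0.1,"wx":0,"wy":0.2,"wz":-30},{"grip":0.6,"x":-0.1646,"y":0.2408,"z":-0.1,"wx":0,"wy":0.2,"wz":-30}]}}

```text
time_s: 12.0
eef_pos: [0.5219, 0.0225, 0.1033]
ee_rot: [-0.444, 0.896, -0.0, -0.001]
contact_force: [-0.1, -1.6, -0.6]
opening: 0.0604
```

```bash
python3 - <<'E'
from h import *
s=st();p,d=ctrl.camera('wrist');np.save('pics/s13.npy',s,allow_pickle=True);cv2.imwrite('pics/w13.png',p[:,:,::-1])
delta(.5235,.0226,.075,142.6)
E
```

```text
t 12.0 p [0.5219 0.0225 0.1033] F [-0.1 -1.6 -0.6] M [-0.007  0.02   0.041] op 0.0604 j [-0.22   0.316  0.112  1.975 -0.044  0.856  2.407]
shift mm [-1.9 -0.  29. ] yaw_y 142.64 tilt zaxis [-0.0013 -0.002  -1.    ] j [-0.219  0.315  0.113  1.974 -0.044  0.857  2.407]
rotvec deg [-0.01 -0.14  0.04]
```

View pics/w13.png

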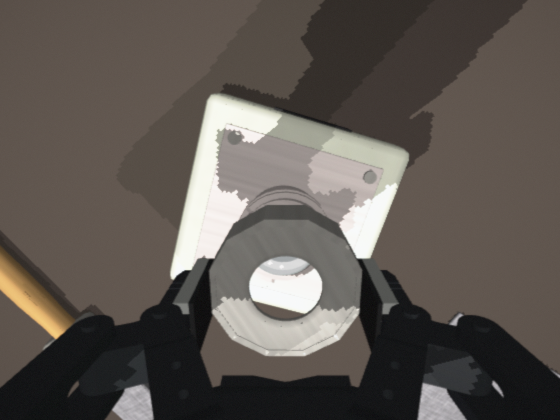

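>>> {"method": "carry_out", "body": {"series": [{"grip":0.6,"x":-0.0022,"y":-0.0001,"z":0.01,"wx":0,"wy":-0.1,"wz":0},{"grip":0.6,"x":-0.0022,"y":-0.0001,"z":0.022,"wx":0,"wy":-0.1,"wz":0},{"grip":0.6,"x":-0.0022,"y":-0.0001,"z":0.028,"wx":0,"wy":-0.1,"wz":0},{"grip":0.6,"x":-0.0022,"y":-0.0001,"z":0.029,"wx":0,"wy":-0.1,"wz":0},{"grip":0.6,"x":-0.0022,"y":-0.0001,"z":0.029,"wx":0,"wy":-0.1,"wz":0}]}}

```text
time_s: 12.55
eef_pos: [0.5236, 0.0225, 0.0747]
ee_rot: [-0.443, 0.896, -0.0, -0.001]
contact_force: [-0.4, 0.2, -0.4]
opening: 0.0602
```

```bash
python3 - <<'E'
from h import *
s=st();p,d=ctrl.camera('wrist');np.save('pics/s14.npy',s,allow_pickle=True);cv2.imwrite('pics/w14.png',p[:,:,::-1])
cv2.imwrite('pics/c14.png',cv2.resize(p[195:365,185:385,::-1],(706,600),interpolation=cv2.INTER_CUBIC))
delta(.5235,.0226,.065,142.6)
E
```

```text
t 12.55 p [0.5236 0.0225 0.0747] F [-0.4  0.2 -0.4] M [ 0.003 -0.036  0.   ] op 0.0602 j [-0.215  0.358  0.108  1.993 -0.052  0.794  2.412]
shift mm [ 0.3  0.3 10. ] yaw_y 142.62 tilt zaxis [-1.e-04 -7.e-04 -1.e+00] j [-0.215  0.358  0.108  1.993 -0.052  0.794  2.412]
rotvec deg [-0.02 -0.03  0.02]
```

View pics/c14.png

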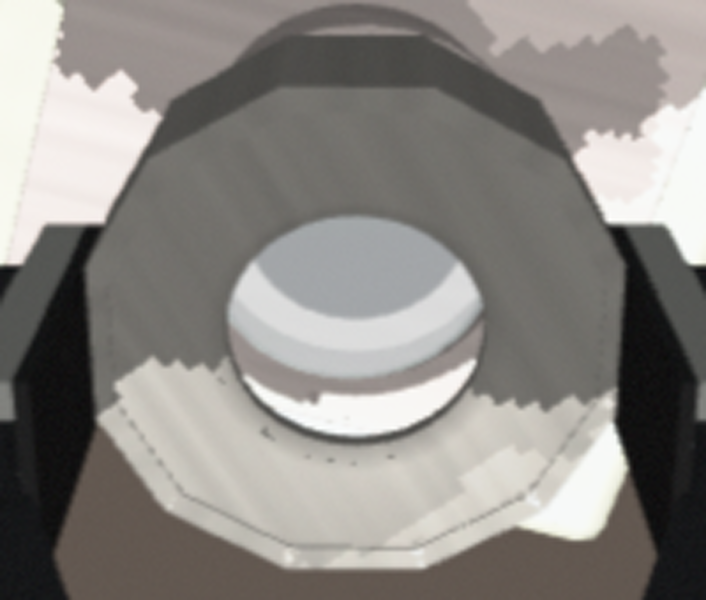

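```bash
python3 - <<'E'
from h import *
s=np.load('pics/s14.npy',allow_pickle=True).item();R_=pose(s)[:3,:3]
def rel(u,v,h): return (R_.T@(atz('wrist',185+u/3.53,195+v/3.53,h,s)-s['eef_pos'])*1000).round(2)
print('bore edge (R~15.6)',rel(358,319,.059),'recess bottom R21?',rel(358,352,.059),'glass eq R20',rel(355,379,.0675),'rim out R24',rel(355,403,.066))
print(rel(258,265,.059),rel(462,265,.059))
a=s['eef_pos'][2]+.0177
x,y=rel(357,87,a),rel(357,568,a);print((x+y)/2)
x,y=rel(88,340,a),rel(622,340,a);print((x+y)/2)
E
```

```text
bore edge (R~15.6) [-15.93   0.65  15.64] recess bottom R21? [-21.3    0.67  15.63] glass eq R20 [-20.35   0.22   7.13] rim out R24 [-25.14   0.23   8.62]
[ -7.37 -13.5   15.64] [-7.34 15.33 15.65]
[  0.165   0.37  -17.7  ]
[  0.53    0.145 -17.7  ]
```

>>> {"method": "carry_out", "body": {"series": [{"grip":0.6,"x":-0.0005,"y":0.0003,"z":0.002,"wx":0,"wy":0,"wz":0},{"grip":0.6,"x":-0.0005,"y":0.0003,"z":0.004,"wx":0,"wy":0,"wz":0},{"grip":0.6,"x":-0.0005,"y":0.0003,"z":0.006,"wx":0,"wy":0,"wz":0},{"grip":0.6,"x":-0.0005,"y":0.0003,"z":0.0075,"wx":0,"wy":0,"wz":0},{"grip":0.6,"x":-0.0005,"y":0.0003,"z":0.009,"wx":0,"wy":0,"wz":0},{"grip":0.6,"x":-0.0005,"y":0.0003,"z":0.009,"wx":0,"wy":0,"wz":0}]}}

```text
time_s: 13.2
eef_pos: [0.5238, 0.0232, 0.0658]
ee_rot: [-0.443, 0.896, -0.0, -0.0]
contact_force: [-0.6, -0.1, -0.8]
opening: 0.0602
```

```bash
python3 - <<'E'
from h import *
st()
E
```

```text
t 13.2 p [0.5238 0.0232 0.0658] F [-0.6 -0.1 -0.8] M [-0.03  -0.065 -0.06 ] op 0.0602 j [-0.214  0.372  0.106  1.999 -0.054  0.774  2.412]
```

>>> {"method": "carry_out", "body": {"series": [{"grip":0.6,"x":0,"y":0,"z":0.001,"wx":0,"wy":0,"wz":0},{"grip":0.6,"x":0,"y":0,"z":0.002,"wx":0,"wy":0,"wz":0},{"grip":0.6,"x":0,"y":0,"z":0.003,"wx":0,"wy":0,"wz":0},{"grip":0.6,"x":0,"y":0,"z":0.003,"wx":0,"wy":0,"wz":0}]}}

```text
time_s: 13.6
eef_pos: [0.5239, 0.0232, 0.0637]
ee_rot: [-0.443, 0.896, -0.0, -0.0]
contact_force: [-3.1, -0.1, 8.4]
opening: 0.0604
```

```bash
python3 - <<'E'
from h import *
st()
E
```

```text
t 13.6 p [0.5239 0.0232 0.0637] F [-3.1 -0.1  8.4] M [0.007 0.522 0.007] op 0.0604 j [-0.214  0.375  0.106  2.    -0.055  0.77   2.413]
```

>>> {"method": "carry_out", "body": {"series": [{"grip":0.6,"x":0,"y":0,"z":0.0005,"wx":0,"wy":0,"wz":5},{"grip":0.6,"x":0,"y":0,"z":0.0009,"wx":0,"wy":0,"wz":11},{"grip":0.6,"x":0,"y":0,"z":0.0013,"wx":0,"wy":0,"wz":18},{"grip":0.6,"x":0,"y":0,"z":0.0017,"wx":0,"wy":0,"wz":25},{"grip":0.6,"x":0,"y":0,"z":0.0021,"wx":0,"wy":0,"wz":32},{"grip":0.6,"x":0,"y":0,"z":0.0025,"wx":0,"wy":0,"wz":39},{"grip":0.6,"x":0,"y":0,"z":0.0027,"wx":0,"wy":0,"wz":42},{"grip":0.6,"x":0,"y":0,"z":0.0027,"wx":0,"wy":0,"wz":42}]}}

```text
time_s: 14.4
eef_pos: [0.5244, 0.0231, 0.0615]
ee_rot: [-0.092, 0.996, -0.0, 0.0]
contact_force: [-0.1, -0.3, 2.8]
opening: 0.0597
```

```bash
python3 - <<'E'
from h import *
s=st();delta(.5238,.0230,.06);p,d=ctrl.camera('wrist')
cv2.imwrite('pics/c15.png',cv2.resize(p[195:365,185:385,::-1],(706,600),interpolation=cv2.INTER_CUBIC))
E
```

```text
t 14.4 p [0.5244 0.0231 0.0615] F [-0.1 -0.3  2.8] M [-0.206  0.077 -0.022] op 0.0597 j [-0.348  0.39   0.27   2.005 -0.146  0.765  1.763]
shift mm [0.6 0.  1.5] yaw_y 100.61 tilt zaxis [ 3.e-04 -8.e-04 -1.e+00] j [-0.348  0.39   0.27   2.005 -0.146  0.765  1.763]
```

View pics/c15.png

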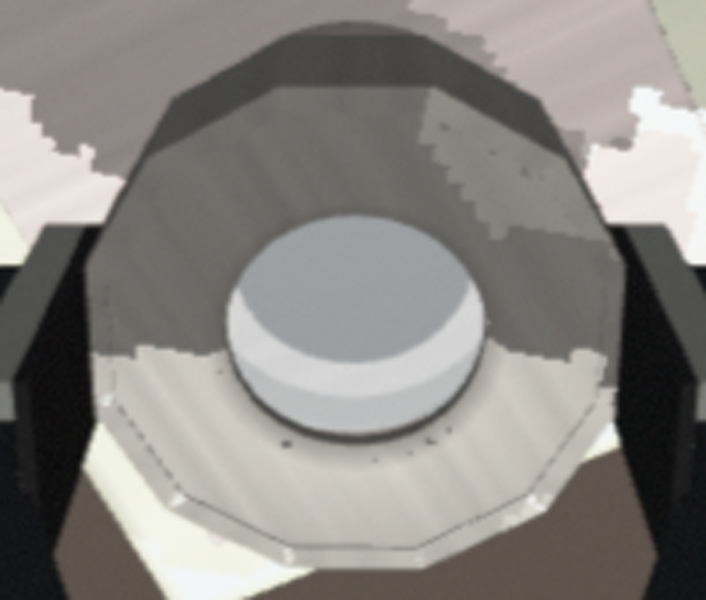

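>>> {"method": "carry_out", "body": {"series": [{"grip":0.6,"x":0,"y":0,"z":0.0006,"wx":0,"wy":0,"wz":6},{"grip":0.6,"x":0,"y":0,"z":0.001,"wx":0,"wy":0,"wz":13},{"grip":0.6,"x":0,"y":0,"z":0.0014,"wx":0,"wy":0,"wz":20},{"grip":0.6,"x":0,"y":0,"z":0.0018,"wx":0,"wy":0,"wz":27},{"grip":0.6,"x":0,"y":0,"z":0.0022,"wx":0,"wy":0,"wz":34},{"grip":0.6,"x":0,"y":0,"z":0.0026,"wx":0,"wy":0,"wz":41},{"grip":0.6,"x":0,"y":0,"z":0.003,"wx":0,"wy":0,"wz":48},{"grip":0.6,"x":0,"y":0,"z":0.0034,"wx":0,"wy":0,"wz":55},{"grip":0.6,"x":0,"y":0,"z":0.0038,"wx":0,"wy":0,"wz":62},{"grip":0.6,"x":0,"y":0,"z":0.0042,"wx":0,"wy":0,"wz":69},{"grip":0.6,"x":0,"y":0,"z":0.0042,"wx":0,"wy":0,"wz":70},{"grip":0.6,"x":0,"y":0,"z":0.0042,"wx":0,"wy":0,"wz":70}]}}

```text
time_s: 15.65
eef_pos: [0.5245, 0.0227, 0.0574]
ee_rot: [0.494, 0.869, -0.0, 0.001]
contact_force: [-0.6, -1.1, 3.9]
opening: 0.0599
```

```bash
python3 - <<'E'
from h import *
s=st();delta(.5238,.0230,.06)
E
```

```text
t 15.65 p [0.5245 0.0227 0.0574] F [-0.6 -1.1  3.9] M [-0.373  0.112 -0.003] op 0.0599 j [-0.576  0.442  0.557  2.013 -0.328  0.774  0.713]
shift mm [ 0.6 -0.5 -2.6] yaw_y 30.8 tilt zaxis [ 6.0e-04 -1.1e-03 -1.0e+00] j [-0.576  0.442  0.557  2.013 -0.328  0.774  0.713]
```

>>> {"method": "carry_out", "body": {"series": [{"grip":0.6,"x":0,"y":0,"z":0.0004,"wx":0,"wy":0,"wz":6},{"grip":0.6,"x":0,"y":0,"z":0.0008,"wx":0,"wy":0,"wz":12},{"grip":0.6,"x":0,"y":0,"z":0.0011,"wx":0,"wy":0,"wz":18},{"grip":0.6,"x":0,"y":0,"z":0.0014,"wx":0,"wy":0,"wz":24},{"grip":0.6,"x":0,"y":0,"z":0.0017,"wx":0,"wy":0,"wz":30},{"grip":0.6,"x":0,"y":0,"z":0.0019,"wx":0,"wy":0,"wz":34},{"grip":0.6,"x":0,"y":0,"z":0.0019,"wx":0,"wy":0,"wz":34}]}}

```text
time_s: 16.35
eef_pos: [0.5244, 0.0224, 0.0554]
ee_rot: [0.726, 0.688, -0.0, 0.001]
contact_force: [-0.2, -1.9, 2.4]
opening: 0.0603
```

```bash
python3 - <<'E'
from h import *
s=st();delta(.5238,.0230,.06)
E
```

```text
t 16.35 p [0.5244 0.0224 0.0554] F [-0.2 -1.9  2.4] M [-0.321  0.266 -0.049] op 0.0603 j [-0.685  0.485  0.704  2.016 -0.436  0.792  0.221]
shift mm [ 0.5 -0.6 -4.6] yaw_y -3.1 tilt zaxis [ 2.0e-04 -1.5e-03 -1.0e+00] j [-0.685  0.485  0.704  2.016 -0.436  0.792  0.221]
```

>>> {"method": "carry_out", "body": {"series": [{"grip":0.6,"x":0,"y":0,"z":0.0003,"wx":0,"wy":0,"wz":4},{"grip":0.6,"x":0,"y":0,"z":0.0004,"wx":0,"wy":0,"wz":8},{"grip":0.6,"x":0,"y":0,"z":0.0005,"wx":0,"wy":0,"wz":12},{"grip":0.6,"x":0,"y":0,"z":0.0005,"wx":0,"wy":0,"wz":12}]}}

```text
time_s: 16.75
eef_pos: [0.5246, 0.0224, 0.0554]
ee_rot: [0.793, 0.609, -0.0, 0.001]
contact_force: [-1.0, -0.6, 6.1]
opening: 0.0605
```

```bash
python3 - <<'E'
from h import *
s=st();delta(.5238,.0230,.06)
E
```

```text
t 16.75 p [0.5246 0.0224 0.0554] F [-1.  -0.6  6.1] M [-0.218  0.389 -0.063] op 0.0605 j [-0.722  0.504  0.756  2.017 -0.477  0.802  0.052]
shift mm [ 0.4 -0.9 -4.6] yaw_y -14.99 tilt zaxis [ 4.0e-04 -1.1e-03 -1.0e+00] j [-0.722  0.504  0.756  2.017 -0.477  0.802  0.052]
```

>>> {"method": "carry_out", "body": {"series": [{"grip":0.6,"x":0,"y":0,"z":0.0001,"wx":0,"wy":0,"wz":3},{"grip":0.6,"x":0,"y":0,"z":0.0001,"wx":0,"wy":0,"wz":6},{"grip":0.6,"x":0,"y":0,"z":0.0001,"wx":0,"wy":0,"wz":8},{"grip":0.6,"x":0,"y":0,"z":0.0001,"wx":0,"wy":0,"wz":8}]}}

```text
time_s: 17.15
eef_pos: [0.5244, 0.0224, 0.0554]
ee_rot: [0.833, 0.553, -0.0, 0.0]
contact_force: [-1.9, -1.2, 5.8]
opening: 0.0603
```

```bash
python3 - <<'E'
from h import *
s=st();delta(.5238,.0230,.06)
E
```

```text
t 17.15 p [0.5244 0.0224 0.0554] F [-1.9 -1.2  5.8] M [-0.243  0.394 -0.044] op 0.0603 j [-0.746  0.517  0.791  2.017 -0.505  0.811 -0.061]
shift mm [ 0.3 -0.8 -4.6] yaw_y -22.92 tilt zaxis [-1.e-04 -8.e-04 -1.e+00] j [-0.746  0.517  0.791  2.017 -0.505  0.811 -0.061]
```

>>> {"method": "carry_out", "body": {"series": [{"grip":0.6,"x":0,"y":0,"z":0,"wx":0,"wy":0,"wz":2},{"grip":0.6,"x":0,"y":0,"z":0,"wx":0,"wy":0,"wz":4},{"grip":0.6,"x":0,"y":0,"z":0,"wx":0,"wy":0,"wz":5},{"grip":0.6,"x":0,"y":0,"z":0,"wx":0,"wy":0,"wz":5}]}}

```text
time_s: 17.55
eef_pos: [0.5242, 0.0223, 0.0553]
ee_rot: [0.857, 0.515, -0.0, 0.0]
contact_force: [-2.6, -1.6, 4.8]
opening: 0.0603
```

```bash
python3 - <<'E'
from h import *
s=st();delta(.5238,.0230,.06)
E
```

```text
t 17.55 p [0.5242 0.0223 0.0553] F [-2.6 -1.6  4.8] M [-0.305  0.406  0.034] op 0.0603 j [-0.762  0.526  0.814  2.018 -0.523  0.817 -0.132]
shift mm [ 0.4 -0.7 -4.7] yaw_y -27.94 tilt zaxis [-5.e-04 -9.e-04 -1.e+00] j [-0.762  0.526  0.814  2.018 -0.523  0.817 -0.132]
```

Mz has started to rise (+0.034). I'll go on in small steps.

>>> {"method": "carry_out", "body": {"series": [{"grip":0.6,"x":0,"y":0,"z":0,"wx":0,"wy":0,"wz":1.5},{"grip":0.6,"x":0,"y":0,"z":0,"wx":0,"wy":0,"wz":3},{"grip":0.6,"x":0,"y":0,"z":0,"wx":0,"wy":0,"wz":3}]}}

```text
time_s: 17.85
eef_pos: [0.5242, 0.0223, 0.0553]
ee_rot: [0.87, 0.492, -0.001, 0.0]
contact_force: [-1.9, -1.3, 4.6]
opening: 0.0603
```

```bash
python3 - <<'E'
from h import *
s=st();delta(.5238,.0230,.06)
E
```

```text
t 17.85 p [0.5242 0.0223 0.0553] F [-1.9 -1.3  4.6] M [-0.425  0.327  0.073] op 0.0603 j [-0.771  0.532  0.827  2.018 -0.534  0.82  -0.176]
shift mm [ 0.4 -0.7 -4.7] yaw_y -31.0 tilt zaxis [-6.0e-04 -1.1e-03 -1.0e+00] j [-0.771  0.532  0.827  2.018 -0.534  0.82  -0.176]
```

>>> {"method": "carry_out", "body": {"series": [{"grip":0.6,"x":0,"y":0,"z":0,"wx":0,"wy":0,"wz":1.5},{"grip":0.6,"x":0,"y":0,"z":0,"wx":0,"wy":0,"wz":3},{"grip":0.6,"x":0,"y":0,"z":0,"wx":0,"wy":0,"wz":3}]}}

```text
time_s: 18.15
eef_pos: [0.5242, 0.0222, 0.0553]
ee_rot: [0.883, 0.469, -0.001, 0.0]
contact_force: [-1.6, -1.2, 4.3]
opening: 0.0601
```

```bash
python3 - <<'E'
from h import *
s=st();delta(.5238,.0230,.06);p,d=ctrl.camera('wrist')
cv2.imwrite('pics/c16.png',cv2.resize(p[195:365,185:385,::-1],(706,600),interpolation=cv2.INTER_CUBIC))
E
```

```text
t 18.15 p [0.5242 0.0222 0.0553] F [-1.6 -1.2  4.3] M [-0.364  0.363  0.249] op 0.0601 j [-0.781  0.538  0.841  2.018 -0.545  0.824 -0.219]
shift mm [ 0.4 -0.8 -4.7] yaw_y -34.06 tilt zaxis [-6.0e-04 -1.4e-03 -1.0e+00] j [-0.781  0.538  0.841  2.018 -0.545  0.824 -0.219]
```

View pics/c16.png

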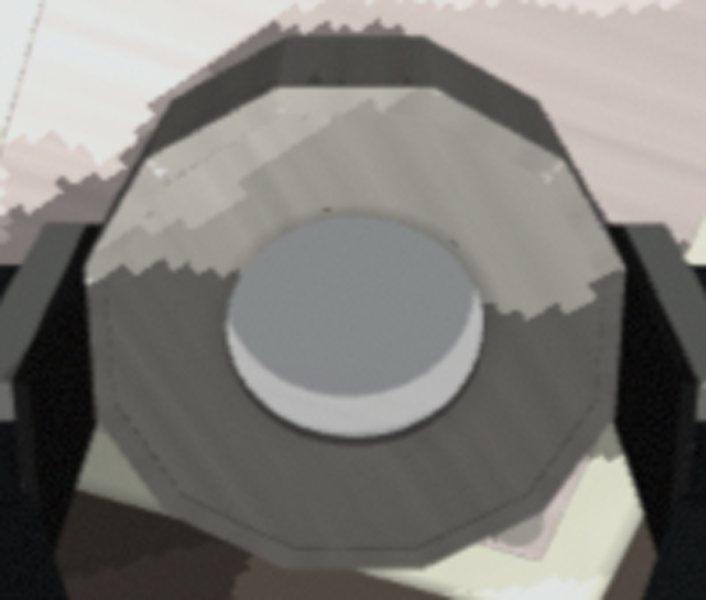

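The ring has not slipped in the grip. Mz = 0.25 and rising steeply, so one more small step.

>>> {"method": "carry_out", "body": {"series": [{"grip":0.6,"x":0,"y":0,"z":0,"wx":0,"wy":0,"wz":1},{"grip":0.6,"x":0,"y":0,"z":0,"wx":0,"wy":0,"wz":1.5},{"grip":0.6,"x":0,"y":0,"z":0,"wx":0,"wy":0,"wz":1.5}]}}

```text
time_s: 18.5
eef_pos: [0.5242, 0.0222, 0.0553]
ee_rot: [0.889, 0.457, -0.001, 0.0]
contact_force: [-1.9, -2.0, 4.4]
opening: 0.0601
```

```bash
python3 - <<'E'
from h import *
s=st();delta(.5238,.0230,.06)
E
```

```text
t 18.5 p [0.5242 0.0222 0.0553] F [-1.9 -2.   4.4] M [-0.412  0.305  0.372] op 0.0601 j [-0.785  0.54   0.848  2.018 -0.55   0.826 -0.24 ]
shift mm [ 0.4 -0.8 -4.7] yaw_y -35.56 tilt zaxis [-6.0e-04 -1.4e-03 -1.0e+00] j [-0.785  0.54   0.848  2.018 -0.55   0.826 -0.24 ]
```

>>> {"method": "carry_out", "body": {"series": [{"grip":0.6,"x":0,"y":0,"z":0,"wx":0,"wy":0,"wz":0.8},{"grip":0.6,"x":0,"y":0,"z":0,"wx":0,"wy":0,"wz":0.8}]}}

```text
time_s: 18.7
eef_pos: [0.5242, 0.0222, 0.0553]
ee_rot: [0.893, 0.451, -0.001, 0.0]
contact_force: [-1.1, -1.5, 4.8]
opening: 0.0603
```

```bash
python3 - <<'E'
from h import *
s=st();delta(.5238,.0230,.06)
E
```

```text
t 18.7 p [0.5242 0.0222 0.0553] F [-1.1 -1.5  4.8] M [-0.413  0.296  0.446] op 0.0603 j [-0.787  0.542  0.851  2.018 -0.553  0.827 -0.252]
shift mm [ 0.4 -0.8 -4.7] yaw_y -36.39 tilt zaxis [-6.0e-04 -1.4e-03 -1.0e+00] j [-0.787  0.542  0.851  2.018 -0.553  0.827 -0.252]
```

The moment is 0.45 N m, within the 0.3–0.6 range. Release, rise and check.

>>> {"method": "carry_out", "body": {"series": [{"grip":0.8,"x":0,"y":0,"z":0,"wx":0,"wy":0,"wz":0},{"grip":1,"x":0,"y":0,"z":0,"wx":0,"wy":0,"wz":0},{"grip":1,"x":0,"y":0,"z":0,"wx":0,"wy":0,"wz":0},{"grip":1,"x":0,"y":0,"z":0,"wx":0,"wy":0,"wz":0},{"grip":1,"x":0,"y":0,"z":-0.01,"wx":0,"wy":0,"wz":0},{"grip":1,"x":0,"y":0,"z":-0.04,"wx":0,"wy":0,"wz":0},{"grip":1,"x":0,"y":0,"z":-0.08,"wx":0,"wy":0,"wz":0},{"grip":1,"x":0,"y":0,"z":-0.09,"wx":0,"wy":0,"wz":0},{"grip":1,"x":0,"y":0,"z":-0.09,"wx":0,"wy":0,"wz":0}]}}

```text
time_s: 19.6
eef_pos: [0.5258, 0.0225, 0.1474]
ee_rot: [0.893, 0.451, 0.002, 0.001]
contact_force: [0.6, 0.7, -0.2]
opening: 0.0853
```

```bash
python3 - <<'E'
from h import *
s=st();p,d=ctrl.camera('wrist');cv2.imwrite('pics/w17.png',p[:,:,::-1]);P=cloud('wrist',d,s)
cx,cy=.5236,.0226
r=np.hypot(P[...,0]-cx,P[...,1]-cy);m=(r>.018)&(r<.028)&(P[...,2]>.065)&(P[...,2]<.085);Q=P[m]
A=np.c_[Q[:,:2]-[cx,cy],np.ones(len(Q))];k=np.linalg.lstsq(A,Q[:,2],rcond=None)[0];print(len(Q),k,(Q[:,2]-A@k).std())
m=(r<.012);print(np.median(P[m],0))
m=(P[...,2]>.07)&(P[...,2]<.076)&(r<.04);q=P[m];print((q.min(0)+q.max(0))/2,np.ptp(q,0))
u,v=map(int,proj('wrist',[cx,cy,.073],s))
cv2.imwrite('pics/c17.png',cv2.resize(p[v-60:v+60,u-80:u+80,::-1],(800,600),interpolation=cv2.INTER_CUBIC))
p,d=ctrl.camera('scene');cv2.imwrite('pics/scene1.png',p[:,:,::-1])
E
```

```text
t 19.6 p [0.5258 0.0225 0.1474] F [ 0.6  0.7 -0.2] M [-0.006  0.023  0.002] op 0.0853 j [-0.903  0.416  0.982  1.947 -0.414  0.992 -0.363]
3186 [ 0.00043834 -0.00099637  0.07246513] 0.0006271757485808641
[0.5280996  0.02932059 0.06955748]
[0.52434231 0.02204117 0.07234656] [0.06328879 0.06313622 0.00468917]
```

View pics/c17.png

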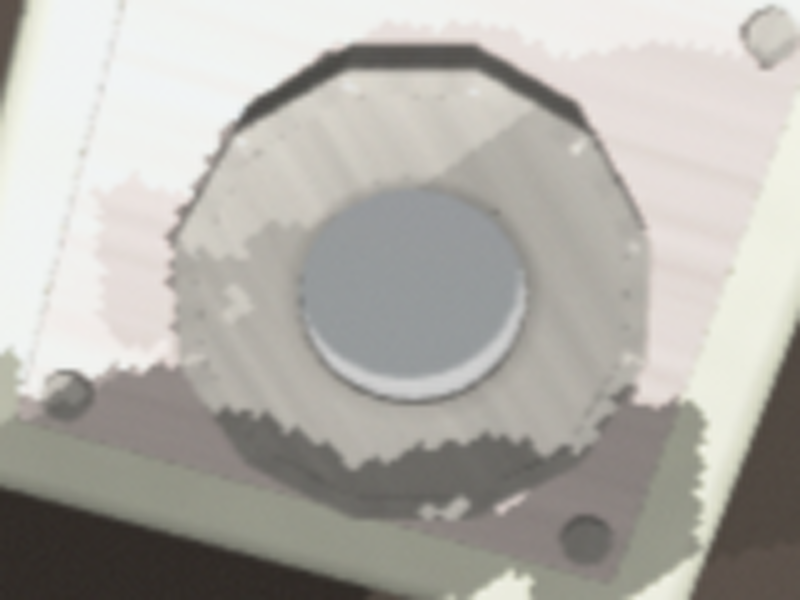

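View pics/scene1.png

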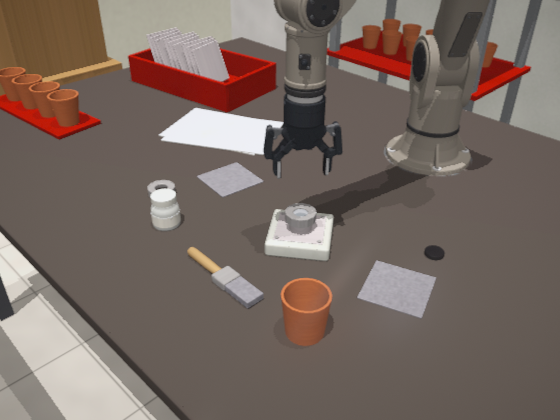

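```bash
python3 - <<'E'
from bench import ctrl
print(ctrl.close_job())
E
```

```text
the job is handed in; nothing more can be done
None
```

The glass disc is seated in the tube, the steel ring is screwed down over it and snug, and the job was handed in at about 20 s. No verdict was reported.

**What I did:** I dropped the glass into the recess. I then lowered the ring (the one nearest the base) over the tube and turned it clockwise about 179° in one grasp. I stopped at a moment of 0.45 N m, let go and moved the gripper clear.

**Last checks:**
- **Ring:** its top face read 72.5 mm above the counter against the 73 mm expected at contact, and it was level to about 0.001 rad. It was centred within about 1 mm and did not spring back after release.
- **Glass:** it looked concentric in the recess, and the depth reading put its top at about 69 mm, as it should be. A plane fit for its tilt failed because of outliers, so flatness rests on its height and how it looked in the picture.
- **Clamping force:** I could not measure it directly; I judged it only from the steep rise in the moment.
- **Bystanders:** the pot, jar and brush looked unmoved in the scene camera, and nothing was touching the robot.

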